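# Pack the plaster casts into the dispatch case and snap its cover on

### The arm

A 6-joint arm with a two-finger parallel gripper is mounted at the origin on a cart in front of the work surface, level with it; the furniture and walls round the work are solid. World frame = base frame: x ahead of the robot, y to its left, z up, the work surface at z = 0. Lengths are in m, angles in degrees, forces in N, time in s.
With the tool pointing down it reaches from about 0.4 to 0.825 m from the base axis. Payload 7 kg.
Tool frame: the origin (TCP) lies at the centre of the arm's flange, where the gripper is bolted on; the fingertips stand 178 mm ahead of it and the grasp point (between the pads) lies 159 mm ahead of it (ctrl.hold_point_z is the distance from the TCP to the grasp point, in m); z points along the fingers, y is the line along which they close (so a half turn about z gives the same grasp; the last joint's range is limited). The gripper opens to 88 mm and grips with 3 to 60 N. Pads are 19 mm wide; open, the fingers measure 130 mm over their backs; the gripper's body (78 mm by 193 mm) begins 47 mm behind the grasp point.
Start: joints at [-58.952, 20.546, 0.682, 0, -70.136, -16.507], TCP at [0.169, -0.653, 0.405] pointing down, gripper open.
Joint ranges: [-176.03, 176.03], [-82.01, 121.73], [-58.28, 71.71], [-173.87, 95.51], [-174.79, -0.11], [-173.66, 173.66]. Speed limits (degrees/s): [136.94, 136.94, 172.46, 180, 180, 180].

### API

Orientations are given as [roll, pitch, yaw] about the fixed x, y, z axes, in that order (R = Rz(yaw) Ry(pitch) Rx(roll)).
In Python, from plant import ctrl gives the robot as it stands.
- The arm moves only by the shell command python3 -m inch 'ROWS'. ROWS is JSON, one flat list of numbers, 7 for each row, row after row: the closure, from 0 (fully open) to 1 (shut), then the shift along the tool's x, y, z in mm, then the turn, a rotation vector about the tool's x, y, z in degrees. In form: [hand, x, y, z, wx, wy, wz, hand, x, y, z, wx, wy, wz, ...]. A call has 1 to 5 rows; each row is the pose to reach, as a shift and turn from the pose commanded when the call began, along the tool's axes at that moment; what a row does not reach only later rows make up. A row lasts 1/10 s, in which the tool goes at most 50 mm and 8.59 degrees, less where a joint would pass 70% of its speed; a pose out of reach is approached as far as the arm can. A call with a gripper value outside its range is refused whole. The fingers move at their own pace and stop on an object; the grip force is fixed at half the most. Time passes only in rows, so rows that repeat a pose let the fingers close. It gives the time, the measured TCP pose, the force, the opening and the grip force at its end, in the units of the state.
- ctrl.get_obs(): the state, without advancing time (a new reading comes with each control period).
- ctrl.snapshot(name): name is "scene" or "top"; returns a dict with "frame" (480x640x3 uint8, red, green, blue), "K" (3x3 intrinsics, pixels), "R" (3x3) and "t" (3): a world point X has camera coordinates R X + t. Camera axes: x right, y down, z forward; pixel columns grow to the right and rows downward; lengths in m; the calibration is good to about 2 mm. A picture is of the moment at which its call begins. There is no depth.
- ctrl.close_job(): hands the job in; it is judged then, once.
Trained networks look in a picture, given as the dict that the camera call returned (one of the last four; its "shot" number tells which), for a name from the list of things; names that differ only in an ending like _2 or _b are one class to them, and where a whole thing is asked for, a point or a joint stands for the part that bears it (a point fixed in the world has none). Each returns a list of dicts, best first, with "p" (0 to 1); they miss things now and then, are a little off and sometimes report something else, mostly with a low value. They report only what shows in the picture. A call takes as long as a camera call. They do not tell look-alikes from the thing itself.
- ctrl.recognise(picture, thing): "location" ([x, y, z] in m, in world coordinates, good to about 4 mm: the middle of the surface that is visible of it).
- ctrl.trace(picture, thing): "pixels" (480x640 bool, what is visible of it).
- ctrl.mark_of(picture, thing): "location" ([x, y, z] in m, in world coordinates, good to about 4 mm: a listed point, or the origin of a listed thing).
The state is a dict: "clock": time; "joint_pos": joint angles; "qvel": joint speeds; "tau": joint torques, N m; "tool_pos": TCP position; "orientation": TCP orientation; "force": force on the tool from outside, world axes, zero at the start; "moment": the same for the moment, N m; "opening": finger opening in m; "gripper_force": force on a finger pad.
Only numpy, scipy, OpenCV 4.12 (cv2) and the standard library are available. Lean on these libraries where they do the work, as an engineer would, in place of code of your own. Each camera call takes 0.05 s, during which the arm holds its last target. There are 200 camera calls.

### The job

Pack the case for dispatch to the dentist: lay every plaster cast that stands on the bench flat in a nest of the grey case, one to a nest, then lower the hold-down plate over the two locating pins until it lies flush on its shoulders. Then set the cover on and press it down corner by corner until all four clips have snapped over and its rim is fully home all round. Leave the measuring cup, the crucible and the dropper bottle where they are.

Things in the scene. Friction and masses are not known exactly. Their poses are not given: they have to be found in the camera images.
- cast_upper_mid (a point): Plaster dental cast, 53 mm along its own x, 71 mm along its own y; flat base block 14 mm high, teeth up to 27 mm. Point at its middle, 13.5 mm above its underside, z up. Grasp the base block across the 53 mm (fingers closing along its x). 0.09 kg. May be absent. Any cast may go in any nest.
- cast_lower_mid (a point): Plaster dental cast, 53 mm along its own x, 71 mm along its own y; flat base block 14 mm high, teeth up to 27 mm. Point at its middle, 13.5 mm above its underside, z up. Grasp the base block across the 53 mm (fingers closing along its x). 0.09 kg. May be absent. Any cast may go in any nest.
- cast_full_mid (a point): Plaster dental cast, 53 mm along its own x, 71 mm along its own y; flat base block 14 mm high, teeth up to 27 mm. Point at its middle, 13.5 mm above its underside, z up. Grasp the base block across the 53 mm (fingers closing along its x). 0.09 kg. May be absent. Any cast may go in any nest.
- case_center (a point): Grey open base of the case, fast on the bench. Point at the centre of its inner floor, 4 mm above the bench; x across, y along its long side, z up. Inside 132 (x) by 252 mm (y), walls 4 mm, rim 50 mm above this point and leaning inward as a lead-in for the cover. A flange all round outside, 30 mm above this point, is the stop for the cover's rim.
- nest0 (a point): Centre of nest 0 on the case floor (nests 84 mm apart along the case's y; axes as the case's): 80 mm along y and 60 mm along x, between ribs 10 mm high; a gap of 32 mm in the middle of each rib across x leaves room for the fingers. A cast fits with its own x along the case's x, either way round, with about 4 mm play each side.
- nest1 (a point): Centre of nest 1 on the case floor (nests 84 mm apart along the case's y; axes as the case's): 80 mm along y and 60 mm along x, between ribs 10 mm high; a gap of 32 mm in the middle of each rib across x leaves room for the fingers. A cast fits with its own x along the case's x, either way round, with about 4 mm play each side.
- nest2 (a point): Centre of nest 2 on the case floor (nests 84 mm apart along the case's y; axes as the case's): 80 mm along y and 60 mm along x, between ribs 10 mm high; a gap of 32 mm in the middle of each rib across x leaves room for the fingers. A cast fits with its own x along the case's x, either way round, with about 4 mm play each side.
- pin0 (a point): Foot of locating pin 0: steel, 10 mm diameter, 18 mm high, upper half tapered, at (-50, -42) mm from the middle of the case, on a shoulder of 20 mm diameter whose top is 28 mm above the case floor. Four such shoulders, at (+-50, +-42) mm, carry the plate; only two have pins.
- pin1 (a point): Foot of locating pin 1: steel, 10 mm diameter, 18 mm high, upper half tapered, at (+50, +42) mm from the middle of the case, on a shoulder of 20 mm diameter whose top is 28 mm above the case floor. Four such shoulders, at (+-50, +-42) mm, carry the plate; only two have pins.
- plate_grip (a point): Hold-down plate, aluminium, 116 (own x) by 240 (own y) by 6 mm, two holes of 13 mm at (-50, -42) and (+50, +42) mm from its middle; fits either way round. Point in the middle of its black bridge handle (bar 14 mm thick along x, 80 mm along y, 10 to 20 mm above the plate), 18 mm above the plate's underside, z up. 0.3 kg. Flush on the shoulders this point is 46 mm above the case floor.
- cover_grip (a point): Snap-fit cover, light grey, hollow, open below, 151 (own x) by 271 (own y) by 31 mm; fits either way round. Point in its bridge handle (bar 16 mm thick along x, 98 mm along y, 13 to 24 mm above the cover's top), 13 mm above the top, 44 mm above the rim, z up. 0.25 kg. Just set on, it rests on the clips about 13 mm high; home, this point is 74 mm above the case floor.
- corner0 (a point): Thumb spot on the cover's top at its own (-64, -108) mm, in line with a clip once the cover is on: press here straight down. Home it is 61 mm above the case floor, about 74 mm while the cover only rests on the clips. The clip gives way at 9 to 16 N pressed here, then snaps over and the corner stays down; the last two corners may go together.
- clip0 (a joint): Black spring clip outside the case at (-78, -104) mm, hooked end 48 mm above the bench; lean outward in rad: 0 upright (empty, or snapped over the cover's tab), up to about 0.15 while the tab forces it out.
- corner1 (a point): Thumb spot on the cover's top at its own (-64, +108) mm, in line with a clip once the cover is on: press here straight down. Home it is 61 mm above the case floor, about 74 mm while the cover only rests on the clips. The clip gives way at 9 to 16 N pressed here, then snaps over and the corner stays down; the last two corners may go together.
- clip1 (a joint): Black spring clip outside the case at (-78, +104) mm, hooked end 48 mm above the bench; lean outward in rad: 0 upright (empty, or snapped over the cover's tab), up to about 0.15 while the tab forces it out.
- corner2 (a point): Thumb spot on the cover's top at its own (+64, -108) mm, in line with a clip once the cover is on: press here straight down. Home it is 61 mm above the case floor, about 74 mm while the cover only rests on the clips. The clip gives way at 9 to 16 N pressed here, then snaps over and the corner stays down; the last two corners may go together.
- clip2 (a joint): Black spring clip outside the case at (+78, -104) mm, hooked end 48 mm above the bench; lean outward in rad: 0 upright (empty, or snapped over the cover's tab), up to about 0.15 while the tab forces it out.
- corner3 (a point): Thumb spot on the cover's top at its own (+64, +108) mm, in line with a clip once the cover is on: press here straight down. Home it is 61 mm above the case floor, about 74 mm while the cover only rests on the clips. The clip gives way at 9 to 16 N pressed here, then snaps over and the corner stays down; the last two corners may go together.
- clip3 (a joint): Black spring clip outside the case at (+78, +104) mm, hooked end 48 mm above the bench; lean outward in rad: 0 upright (empty, or snapped over the cover's tab), up to about 0.15 while the tab forces it out.
- measure_cup: Measuring cup, 65 mm across, 88 mm high, standing: a bystander, leave alone.
- crucible: Clay crucible, 51 mm across, 40 mm high, standing: a bystander, leave alone.
- monomer: Small dropper bottle, 33 mm across, 102 mm high, standing: a bystander, leave alone.
There are look-alikes about, which are no part of the job. What is shaped like the part that bears cast_full_mid but pink or turquoise is not meant.

How it is judged:
By the outcome, as a careful person would: the job done as asked, in the order asked, and still so for the second after the job is handed in, with the robot touching nothing.
Of cast_upper, cast_lower, cast_full only 2 to 3 are there at a start; the rules pass over those that are not, and their reading is None.
At some moment in a run one of cast_upper, cast_lower, cast_full, plate, cover may be knocked a few centimetres aside while the robot is not near it.
Once in a run the grip may slacken for a moment while it holds something.
It also fails if it takes over 208 s, if anything falls off the work surface, if the arm or the gripper's body presses on something with over 40 N, if the wrist force passes 120 N, or if a joint passes its speed limit or range.

## Working session

There is one attempt and no reset: what is moved stays moved. The work goes in short steps, Python scripts to look and compute and a shell command to move; the robot and the scene stay as the last step left them, time stands still between calls to the robot, and variables do not carry over. Pictures are saved under pics/ and viewed, at most 14 in all, crops included, and the job is handed in when it is done.

```bash
ls; mkdir -p pics; cat > h.py <<'E'
import numpy as np, cv2
from plant import ctrl
def save(s,n): cv2.imwrite('pics/'+n+'.png', s['frame'][:,:,::-1])
E
python3 - <<'E'
from h import *
o=ctrl.get_obs(); print(o)
a=ctrl.snapshot('scene'); b=ctrl.snapshot('top')
save(a,'s0'); save(b,'t0')
for s in (a,b):
  print(np.round(-s['R'].T@s['t'],3))
  for n in ['cast_upper_mid','cast_lower_mid','cast_full_mid','case_center','nest0','nest1','nest2','pin0','pin1','plate_grip','cover_grip','corner0','corner1','corner2','corner3','measure_cup','crucible','monomer']:
    print(n,[(round(d['p'],2),np.round(d['location'],3).tolist()) for d in ctrl.mark_of(s,n)][:4])
E
```

```text
pics
{'clock': 0.0, 'joint_pos': array([-5.89497486e+01,  2.05909362e+01,  6.33344292e-01, -2.05586890e-02,
       -7.01355869e+01, -1.65077157e+01]), 'qvel': array([-0.02502747, -0.02312764,  0.00553078,  0.00919052, -0.03759285,
        0.02475764]), 'tau': array([-1.81423053e-03, -5.82722962e+01,  2.93051845e+01,  6.99702144e+00,
        6.79300865e-03, -1.65119905e-04]), 'tool_pos': array([ 0.16945004, -0.65317895,  0.40372343]), 'orientation': array([ 1.79905170e+02, -7.94902912e-03, -1.65464459e+02]), 'force': array([0.08482066, 0.52440036, 0.27060088]), 'moment': array([-0.01902682,  0.0032519 ,  0.01903261]), 'gripper_force': 0.0, 'opening': 0.08768532629771353}
[-0.653 -0.84   1.015]
cast_upper_mid [(0.67, [0.746, 0.348, -0.004]), (0.54, [0.67, 0.009, 0.014]), (0.27, [0.566, 0.06, 0.035])]
cast_lower_mid [(0.73, [0.745, 0.349, -0.003]), (0.48, [0.67, -0.137, 0.014])]
cast_full_mid [(0.83, [0.359, -0.128, 0.012]), (0.75, [0.664, 0.277, 0.016]), (0.68, [0.61, -0.536, 0.005]), (0.46, [0.672, 0.161, 0.014])]
case_center [(0.81, [0.512, 0.021, 0.004]), (0.39, [0.492, -0.336, 0.01
[... 1962 characters left out ...]
55, 0.468, 0.032]), (0.75, [0.576, 0.246, 0.031]), (0.67, [0.425, 0.448, 0.034]), (0.62, [0.448, 0.232, 0.034])]
corner1 [(0.78, [0.55, 0.468, 0.032]), (0.75, [0.576, 0.246, 0.031]), (0.67, [0.425, 0.448, 0.034]), (0.62, [0.448, 0.232, 0.034])]
corner2 [(0.78, [0.55, 0.468, 0.032]), (0.75, [0.576, 0.246, 0.031]), (0.67, [0.425, 0.448, 0.034]), (0.62, [0.448, 0.232, 0.034])]
corner3 [(0.78, [0.55, 0.468, 0.032]), (0.75, [0.576, 0.246, 0.031]), (0.67, [0.425, 0.448, 0.034]), (0.62, [0.448, 0.232, 0.034])]
measure_cup [(0.76, [0.609, -0.536, -0.002]), (0.28, [0.762, -0.242, -0.0])]
crucible [(0.74, [0.764, -0.244, 0.002]), (0.73, [0.608, -0.537, -0.003])]
monomer [(0.53, [0.745, 0.352, 0.001])]
```

View pics/t0.png

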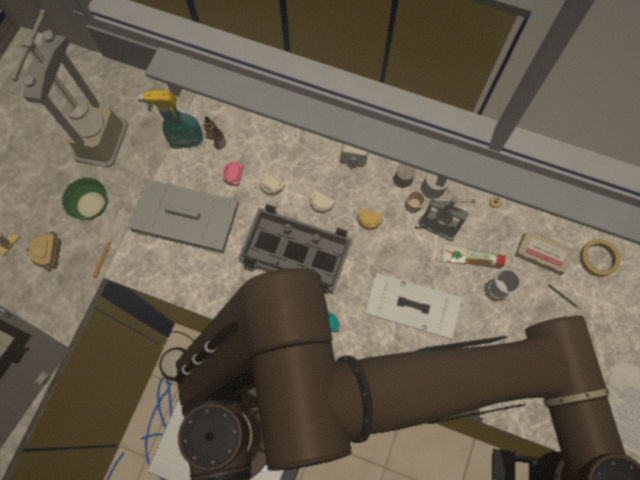

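View pics/s0.png

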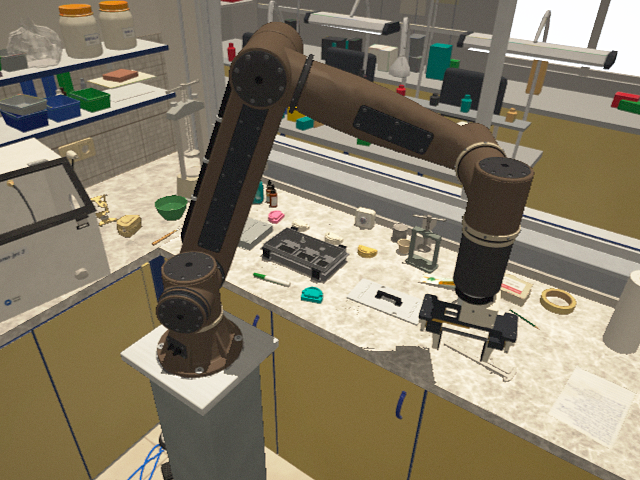

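The top view shows white casts at px (271,185) and (321,201), a yellow cast at (370,217), pink and turquoise look-alikes at (233,173) and (333,321), the case at (297,247), the plate at (413,305) and the cover at (185,213). A yellowish object at the far left (43,250) still needs checking.

```bash
cat >> h.py <<'E'
def w2p(s,X): 
    c=np.atleast_2d(X)@s['R'].T+s['t']; p=c@s['K'].T; return p[:,:2]/p[:,2:]
def p2w(s,uv,z):
    uv=np.atleast_2d(uv).astype(float); d=np.c_[uv,np.ones(len(uv))]@np.linalg.inv(s['K']).T@s['R']
    c=-s['R'].T@s['t']; return c+d*((z-c[2])/d[:,2:])
def rect(s,name,z,i=None):
    out=[]
    for d in ctrl.trace(s,name):
        m=d['pixels'].astype(np.uint8); ys,xs=np.nonzero(m)
        if len(xs)<20: continue
        c=max(cv2.findContours(m,0,1)[0],key=len)[:,0]
        w=p2w(s,c,z)[:,:2]; r=cv2.minAreaRect((w*1000).astype(np.float32))
        col=s['frame'][m>0].mean(0)
        out.append((round(d['p'],2),len(xs),np.round(r[0],1).tolist(),np.round(r[1],1).tolist(),round(r[2],1),np.round(col).tolist()))
    return out
E
python3 - <<'E'
from h import *
s=ctrl.snapshot('top')
for n,z in [('cast_upper_mid',.014),('cast_lower_mid',.014),('cast_full_mid',.014),('plate_grip',.006),('cover_grip',.031),('case_center',.054),('clip0',.045)]:
    print(n); [print('  ',r) for r in rect(s,n,z)]
print(p2w(s,[(43,250),(8,243)],0.01))
f=s['frame']; 
cv2.imwrite('pics/c1.png',cv2.resize(f[145:345,125:465],None,fx=2.35,fy=2.35,interpolation=cv2.INTER_CUBIC)[:,:,::-1])
E
```

```text
cast_upper_mid
   (0.94, 410, [668.8, 9.3], [73.2, 57.4], 82.3, [164.0, 149.0, 124.0])
   (0.19, 5338, [498.3, 355.0], [163.8, 282.3], 6.2, [126.0, 122.0, 109.0])
cast_lower_mid
   (0.62, 361, [670.6, -136.3], [53.6, 64.6], 19.0, [157.0, 128.0, 74.0])
cast_full_mid
   (0.82, 372, [667.0, 162.4], [70.7, 54.8], 78.0, [160.0, 145.0, 120.0])
   (0.64, 379, [664.2, 279.6], [73.2, 54.8], 5.9, [170.0, 95.0, 102.0])
   (0.43, 150, [364.8, -143.2], [52.7, 22.4], 27.6, [47.0, 117.0, 104.0])
plate_grip
   (0.73, 3894, [484.2, -327.5], [122.2, 244.0], 3.0, [170.0, 163.0, 147.0])
   (0.29, 5343, [521.5, 27.8], [193.4, 283.4], 1.7, [79.0, 74.0, 67.0])
cover_grip
   (0.98, 5225, [492.6, 349.8], [161.6, 277.6], 6.5, [126.0, 122.0, 109.0])
   (0.68, 3731, [477.2, -325.5], [116.5, 235.8], 3.4, [171.0, 163.0, 148.0])
case_center
   (0.79, 5236, [509.4, 20.4], [183.8, 272.3], 1.2, [79.0, 74.0, 67.0])
clip0
   (0.39, 53, [597.3, -78.4], [16.3, 26.0], 1.2, [60.0, 55.0, 48.0])
[[0.26798614 0.67791294 0.01      ]
 [0.25170517 0.77859779 0.01      ]]
```

View pics/c1.png

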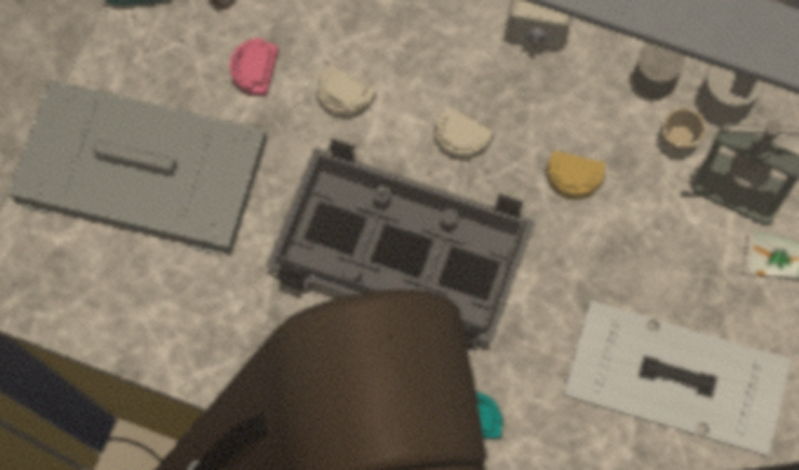

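```bash
cat >> h.py <<'E'
from scipy.spatial.transform import Rotation as Ro
def go(x,y,z,yaw):
    o=ctrl.get_obs(); R=Ro.from_euler('xyz',o['orientation'],degrees=True)
    T=Ro.from_euler('xyz',[180,0,yaw],degrees=True)
    print('now',np.round(o['tool_pos'],4),np.round(o['orientation'],1),'t',round(o['clock'],1),'shift',np.round(R.inv().apply(np.array([x,y,z])-o['tool_pos'])*1000,1),'rot',np.round((R.inv()*T).as_rotvec(degrees=True),1))
E
python3 - <<'E'
from h import *
for c in ('top','scene'):
  s=ctrl.snapshot(c); print(c)
  for n in ['cast_upper_mid','cast_lower_mid','cast_full_mid']:
    for d in ctrl.trace(s,n)[:2]:
      m=d['pixels'].astype(np.uint8); cs=cv2.findContours(m,0,1)[0]
      if d['p']<.4: continue
      c=max(cs,key=len); h=cv2.convexHull(c)[:,0]; h=cv2.approxPolyDP(h,1.2,True)[:,0]
      w=p2w(s,h,.014)[:,:2]; e=np.roll(w,-1,0)-w; L=np.linalg.norm(e,axis=1); i=np.argsort(-L)[:3]
      print(n,round(d['p'],2),w.mean(0).round(3),[(round(L[k]*1000),round(np.degrees(np.arctan2(e[k,1],e[k,0]))%180,1)) for k in i])
  for n in ['clip0']: print(n,[(round(d['p'],2),np.round(d['location'],3).tolist()) for d in ctrl.recognise(s,n)])
  for k in 'plate_grip','cover_grip':print(k,[(round(d['p'],2),np.round(d['location'],3).tolist()) for d in ctrl.mark_of(s,k)][:1])
go(.6685,.0095,.30,-90)
E
```

```text
top
cast_upper_mid 0.62 [0.671 0.007] [(39, np.float64(82.4)), (33, np.float64(21.0)), (29, np.float64(98.6))]
cast_lower_mid 0.95 [ 0.665 -0.135] [(57, np.float64(101.5)), (30, np.float64(19.0)), (29, np.float64(148.5))]
cast_full_mid 0.86 [0.666 0.281] [(60, np.float64(12.1)), (30, np.float64(168.2)), (28, np.float64(29.4))]
cast_full_mid 0.78 [0.672 0.155] [(38, np.float64(31.2)), (37, np.float64(90.9)), (30, np.float64(80.2))]
clip0 [(0.63, [0.422, 0.118, 0.046]), (0.6, [0.593, 0.124, 0.046]), (0.45, [0.599, -0.086, 0.048])]
plate_grip [(0.59, [0.482, -0.334, 0.016])]
cover_grip [(0.71, [0.748, 0.346, 0.001])]
scene
cast_upper_mid 0.67 [0.505 0.246] [(137, np.float64(10.0)), (105, np.float64(27.4)), (103, np.float64(96.1))]
cast_upper_mid 0.46 [ 0.664 -0.007] [(60, np.float64(82.3)), (38, np.float64(94.8)), (35, np.float64(46.7))]
cast_lower_mid 0.58 [0.503 0.25 ] [(135, np.float64(32.8)), (110, np.float64(6.2)), (107, np.float64(92.8))]
cast_lower_mid 0.51 [ 0.664 -0.151] [(42, np.float64(88.9)), (39, np.float64(31.2)), (30, np.float64(165.1))]
cast_full_mid 0.72 [0.669 0.267] [(55, np.float64(4.1)), (44, np.float64(12.7)), (39, np.float64(39.8))]
cast_full_mid 0.71 [ 0.354 -0.135] [(59, np.float64(107.4)), (44, np.float64(34.8)), (35, np.float64(31.5))]
clip0 []
plate_grip [(0.59, [0.488, -0.334, 0.018])]
cover_grip [(0.8, [0.495, 0.346, 0.046])]
now [ 0.1694 -0.6533  0.4047] [ 180.    -0.  -165.5] t 3.0 shift [-649.5  516.3  104.7] rot [  0.    0.  -75.5]
```

```bash
for i in 1 2 3 4; do python3 -m inch '[0,-32,26,0,0,0,0,0,-65,52,0,0,0,0,0,-97,77,0,0,0,0,0,-130,103,0,0,0,0,0,-162,129,0,0,0,0]' >o.txt; done; cat o.txt
python3 -m inch '[0,0,0,10,0,0,-8.5,0,0,0,25,0,0,-17,0,0,0,40,0,0,-25.5,0,0,0,50,0,0,-34,0,0,0,50,0,0,-34]'
python3 -m inch '[0,0,0,10,0,0,-8.5,0,0,0,25,0,0,-17,0,0,0,40,0,0,-25.5,0,0,0,50,0,0,-34,0,0,0,50,0,0,-34]'
python3 - <<'E'
from h import *
go(.6685,.0095,.18,-97.5)
for c in ('top','scene'):
  s=ctrl.snapshot(c)
  for n in ['cast_upper_mid','case_center']: print(n,[(round(d['p'],2),np.round(d['location'],3).tolist()) for d in ctrl.mark_of(s,n)][:2])
E
```

```text
clock: 5.0
tool_pos: [0.668, 0.0104, 0.4048]
orientation: [-180.0, 0.0, -165.4]
force: [1.0, -0.3, 0.2]
opening: 0.0877
gripper_force: 0.0
clock: 5.5
tool_pos: [0.6667, 0.0088, 0.3529]
orientation: [179.9, -0.1, -131.3]
force: [0.2, 0.4, 0.4]
opening: 0.0877
gripper_force: 0.0
clock: 6.0
tool_pos: [0.6669, 0.0087, 0.3038]
orientation: [179.9, -0.0, -97.6]
force: [-0.9, 0.0, -0.4]
opening: 0.0876
gripper_force: 0.0
now [0.6669 0.0087 0.3038] [179.9  -0.  -97.6] t 6.0 shift [ -1.1  -1.7 123.8] rot [ 0.1 -0.  -0.1]
cast_upper_mid [(0.68, [0.765, -0.246, -0.0]), (0.49, [0.666, 0.008, 0.012])]
case_center [(0.9, [0.516, 0.018, 0.004])]
cast_upper_mid [(0.48, [0.67, 0.008, 0.014])]
case_center [(0.57, [0.511, 0.019, 0.001])]
```

```bash
python3 -m inch '[0,-1,-1,30,0,0,0,0,-1,-1,60,0,0,0,0,-1,-1,90,0,0,0,0,-1,-1,115,0,0,0,0,-1,-1,122,0,0,0]'
python3 -m inch '[1,0,0,0,0,0,0,1,0,0,0,0,0,0,1,0,0,0,0,0,0,1,0,0,0,0,0,0,1,0,0,0,0,0,0]' >/dev/null
python3 -m inch '[1,0,0,0,0,0,0,1,0,0,0,0,0,0,1,0,0,0,0,0,0,1,0,0,0,0,0,0,1,0,0,0,0,0,0]'
```

```text
clock: 6.8
tool_pos: [0.6673, 0.0094, 0.1801]
orientation: [179.8, -0.1, -97.6]
force: [-0.7, -0.6, 0.2]
opening: 0.0875
gripper_force: 0.0
clock: 7.8
tool_pos: [0.6688, 0.0098, 0.1838]
orientation: [-179.9, 0.0, -97.4]
force: [0.8, 0.4, 6.0]
opening: 0.0514
gripper_force: 30.0
```

```bash
python3 -m inch '[1,0,0,-10,0,0,0,1,0,0,-30,0,0,0,1,0,0,-60,0,0,0,1,0,0,-90,0,0,0,1,0,0,-120,0,0,0]'
python3 -m inch '[1,0,0,0,0,0,-3,1,0,0,0,0,0,-7.5,1,0,0,0,0,0,-7.5]'
python3 - <<'E'
from h import *
s=ctrl.snapshot('scene'); u,v=w2p(s,[.668,.01,.15])[0].astype(int)
f=s['frame'][v-70:v+70,u-90:u+90]; cv2.imwrite('pics/g1.png',cv2.resize(f,None,fx=4,fy=4)[:,:,::-1])
for n in ['cast_upper_mid']: print(n,[(round(d['p'],2),np.round(d['location'],3).tolist()) for d in ctrl.mark_of(s,n)][:2])
s2=ctrl.snapshot('top')
P=[]
for x in (s,s2):
  for n in ['case_center','pin0','nest0']: print(n,[(round(d['p'],2),np.round(d['location'],3).tolist()) for d in ctrl.mark_of(x,n)][:3])
  print([(round(d['p'],2),np.round(d['location'],3).tolist()) for d in ctrl.recognise(x,'clip0')])
go(.5135,.0195,.3,-90)
E
```

```text
clock: 8.3
tool_pos: [0.6678, 0.0096, 0.3039]
orientation: [179.9, -0.0, -97.5]
force: [-0.2, 0.3, -1.7]
opening: 0.0512
gripper_force: 29.6
clock: 8.6
tool_pos: [0.6679, 0.0096, 0.3031]
orientation: [180.0, 0.0, -89.9]
force: [-0.1, -0.2, -1.4]
opening: 0.0511
gripper_force: 29.6
cast_upper_mid [(0.69, [0.67, 0.01, 0.134])]
case_center [(0.64, [0.512, 0.021, 0.003])]
pin0 [(0.77, [0.464, -0.021, 0.037]), (0.65, [0.565, 0.066, 0.034])]
nest0 [(0.78, [0.518, -0.066, 0.002]), (0.76, [0.512, 0.021, 0.007]), (0.72, [0.509, 0.107, 0.002])]
[(0.53, [0.434, -0.084, 0.032]), (0.47, [0.43, 0.117, 0.033])]
case_center [(0.62, [0.51, 0.017, 0.006]), (0.56, [0.515, -0.064, 0.003])]
pin0 [(0.86, [0.46, -0.02, 0.035]), (0.85, [0.562, 0.061, 0.032])]
nest0 [(0.91, [0.511, 0.103, 0.002]), (0.78, [0.513, 0.02, 0.005]), (0.56, [0.517, -0.064, 0.004])]
[(0.64, [0.515, 0.448, 0.032]), (0.52, [0.424, 0.121, 0.047])]
now [0.6683 0.0097 0.3025] [180.  -0. -90.] t 9.2 shift [ -9.9 154.8   2.6] rot [ 0. -0.  0.]
```

View pics/g1.png

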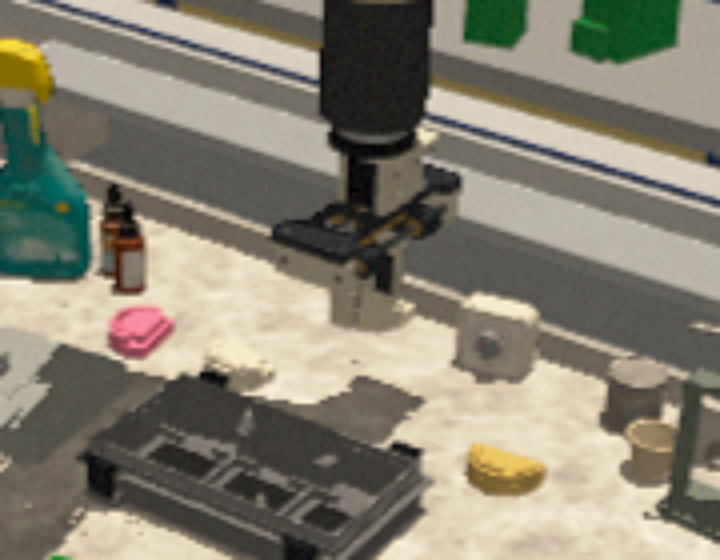

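```bash
python3 -m inch '[1,-2,25,0,0,0,0,1,-5,60,0,0,0,0,1,-8,100,0,0,0,0,1,-10,135,0,0,0,-1,1,-10,155,0,0,0,-1.3]'
python3 -m inch '[1,0,0,0,0,0,0,1,0,0,25,0,0,0,1,0,0,50,0,0,0,1,0,0,75,0,0,0,1,0,0,90,0,0,0]'
python3 - <<'E'
from h import *
go(.513,.020,.1885,-88.7)
s=ctrl.snapshot('scene'); u,v=w2p(s,[.513,.02,.05])[0].astype(int)
f=s['frame'][v-60:v+60,u-80:u+80]; cv2.imwrite('pics/g2.png',cv2.resize(f,None,fx=4,fy=4)[:,:,::-1])
E
```

```text
clock: 9.65
tool_pos: [0.5108, 0.0193, 0.3028]
orientation: [180.0, 0.0, -88.6]
force: [0.6, -0.2, -0.4]
opening: 0.051
gripper_force: 29.6
clock: 10.15
tool_pos: [0.5134, 0.0195, 0.2111]
orientation: [179.9, -0.0, -88.7]
force: [-1.0, 0.1, -0.6]
opening: 0.051
gripper_force: 29.6
now [0.5134 0.0195 0.2111] [179.9  -0.  -88.7] t 10.2 shift [-0.5  0.4 22.6] rot [ 0.1 -0.   0. ]
```

View pics/g2.png

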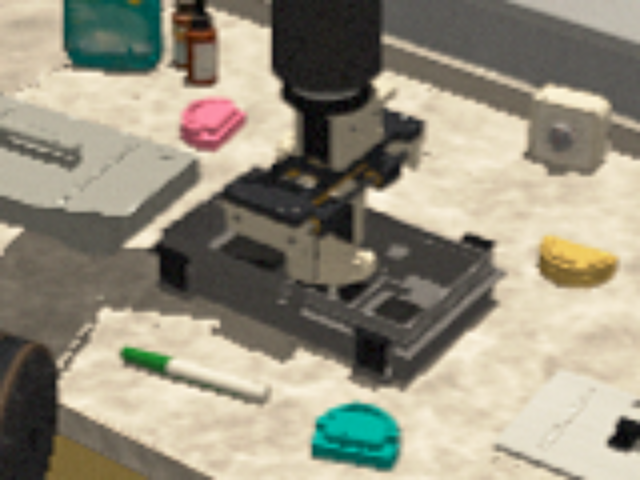

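The crop shows the cast held squarely over the middle nest, around (345,270), with the fingers inside the walls. I'm lowering it and releasing to a partial opening.

```bash
python3 -m inch '[1,0,0,8,0,0,0,1,0,0,16,0,0,0,1,0,0,22,0,0,0,1,0,0,22,0,0,0]'
python3 -m inch '[0.25,0,0,0,0,0,0,0.25,0,0,0,0,0,0,0.25,0,0,0,0,0,0,0.25,0,0,0,0,0,0,0.25,0,0,0,0,0,0]'
python3 -m inch '[0.25,0,0,-10,0,0,0,0.25,0,0,-30,0,0,0,0.25,0,0,-60,0,0,0,0.25,0,0,-90,0,0,0,0.25,0,0,-120,0,0,0]'
python3 - <<'E'
from h import *
s=ctrl.snapshot('scene'); s2=ctrl.snapshot('top')
for x in (s,s2):
  for n in ['cast_upper_mid','cast_lower_mid','cast_full_mid']: print(n,[(round(d['p'],2),np.round(d['location'],3).tolist()) for d in ctrl.mark_of(x,n)][:4])
go(.6705,-.139,.3,-78.5)
E
```

```text
clock: 10.6
tool_pos: [0.5132, 0.0195, 0.1902]
orientation: [180.0, -0.0, -88.7]
force: [-0.1, -0.1, -0.5]
opening: 0.051
gripper_force: 29.6
clock: 11.1
tool_pos: [0.5133, 0.0196, 0.1909]
orientation: [-180.0, 0.0, -88.7]
force: [0.5, -0.5, -0.7]
opening: 0.0657
gripper_force: 0.0
clock: 11.6
tool_pos: [0.513, 0.0194, 0.3127]
orientation: [-180.0, 0.0, -88.7]
force: [0.6, 1.1, 0.9]
opening: 0.0658
gripper_force: 0.0
cast_upper_mid [(0.54, [0.51, 0.019, 0.019]), (0.52, [0.514, 0.026, 0.004])]
cast_lower_mid [(0.55, [0.675, -0.142, 0.015])]
cast_full_mid [(0.88, [0.362, -0.126, 0.011]), (0.7, [0.668, 0.275, 0.015]), (0.48, [0.67, 0.158, 0.011])]
cast_upper_mid [(0.72, [0.483, -0.334, 0.016]), (0.69, [0.511, 0.018, 0.016])]
cast_lower_mid [(0.82, [0.671, -0.14, 0.017])]
cast_full_mid [(0.89, [0.356, -0.127, 0.015])]
now [0.5129 0.0195 0.3099] [179.9  -0.  -88.7] t 12.0 shift [ 162.1 -153.9    9.7] rot [  0.1  -0.  -10.2]
```

```bash
python3 -m inch '[0,25,-24,0,0,0,0,0,60,-57,0,0,0,0,0,95,-90,0,0,0,-5,0,130,-123,0,0,0,-8,0,163,-155,0,0,0,-10.2]'
python3 -m inch '[0,0,0,0,0,0,0,0,0,0,30,0,0,0,0,0,0,60,0,0,0,0,0,0,85,0,0,0,0,0,0,95,0,0,0]'
python3 - <<'E'
from h import *
go(.671,-.14,.183,-78.5)
E
```

```text
clock: 12.5
tool_pos: [0.6732, -0.1415, 0.3092]
orientation: [179.9, 0.0, -78.3]
force: [1.2, 1.5, 0.1]
opening: 0.0871
gripper_force: 0.0
clock: 13.0
tool_pos: [0.6706, -0.1397, 0.2116]
orientation: [179.7, 0.1, -78.5]
force: [-0.6, 0.7, 0.3]
opening: 0.0879
gripper_force: 0.0
now [ 0.6706 -0.1397  0.2116] [ 1.797e+02  1.000e-01 -7.850e+01] t 13.0 shift [ 0.4 -0.5 28.6] rot [0.3 0.1 0. ]
```

```bash
python3 -m inch '[0,0,0,15,0,0,0,0,0,0,28,0,0,0,0,0,0,28,0,0,0,1,0,0,28,0,0,0,1,0,0,28,0,0,0]' >/dev/null
python3 -m inch '[1,0,0,0,0,0,0,1,0,0,0,0,0,0,1,0,0,0,0,0,0,1,0,0,0,0,0,0,1,0,0,0,0,0,0]'
python3 -m inch '[1,0,0,-10,0,0,0,1,0,0,-30,0,0,0,1,0,0,-60,0,0,0,1,0,0,-90,0,0,0,1,0,0,-120,0,0,0]'
python3 - <<'E'
from h import *
s=ctrl.snapshot('scene'); s2=ctrl.snapshot('top')
for x in (s,s2):
  for n in ['cast_lower_mid']: print(n,[(round(d['p'],2),np.round(d['location'],3).tolist()) for d in ctrl.mark_of(x,n)][:4])
go(.515,-.064,.3,-88.7)
E
```

```text
clock: 14.0
tool_pos: [0.6721, -0.1398, 0.188]
orientation: [-180.0, -0.0, -78.5]
force: [-0.9, -0.1, 3.6]
opening: 0.05
gripper_force: 29.8
clock: 14.5
tool_pos: [0.6719, -0.1398, 0.3093]
orientation: [180.0, 0.0, -78.5]
force: [0.3, 0.6, -1.2]
opening: 0.0499
gripper_force: 29.5
cast_lower_mid [(0.69, [0.677, -0.137, 0.138])]
cast_lower_mid [(0.57, [0.677, -0.14, 0.142])]
now [ 0.672  -0.1397  0.309 ] [-179.9   -0.   -78.5] t 14.7 shift [-105.6  138.7    8.7] rot [-0.1  0.  10.2]
```

```bash
python3 -m inch '[1,-15,20,0,0,0,0,1,-40,53,0,0,0,0,1,-66,87,0,0,0,4,1,-90,120,0,0,0,8,1,-106,141,0,0,0,10.2]'
python3 -m inch '[1,0,0,0,0,0,0,1,0,0,25,0,0,0,1,0,0,50,0,0,0,1,0,0,75,0,0,0,1,0,0,95,0,0,0]'
python3 - <<'E'
from h import *
go(.513,-.064,.191,-88.7)
s=ctrl.snapshot('scene'); s2=ctrl.snapshot('top')
for x in (s,s2):
  for n in ['cast_lower_mid']: print(n,[(round(d['p'],2),np.round(d['location'],3).tolist()) for d in ctrl.mark_of(x,n)][:4])
E
```

```text
clock: 15.2
tool_pos: [0.5096, -0.0637, 0.3064]
orientation: [179.8, 0.0, -88.8]
force: [0.7, 0.5, -0.6]
opening: 0.05
gripper_force: 29.5
clock: 15.7
tool_pos: [0.5124, -0.0644, 0.2106]
orientation: [179.9, -0.0, -88.7]
force: [-0.2, -0.2, -1.2]
opening: 0.0501
gripper_force: 29.5
now [ 0.5124 -0.0644  0.2106] [179.9  -0.  -88.7] t 15.7 shift [-0.4 -0.7 19.6] rot [ 0.1 -0.   0. ]
cast_lower_mid [(0.62, [0.514, -0.062, 0.036]), (0.57, [0.548, 0.462, 0.033]), (0.23, [0.763, -0.24, 0.001])]
cast_lower_mid [(0.48, [0.504, -0.064, 0.035]), (0.48, [0.764, -0.245, 0.002])]
```

Next: release, then go to the third cast, yaw -12.

```bash
python3 -m inch '[1,0,-1,8,0,0,0,1,0,-1,16,0,0,0,1,0,-1,20,0,0,0,1,0,-1,20,0,0,0]'
python3 -m inch '[0.25,0,0,0,0,0,0,0.25,0,0,0,0,0,0,0.25,0,0,0,0,0,0,0.25,0,0,0,0,0,0,0.25,0,0,0,0,0,0]'
python3 -m inch '[0.25,0,0,-10,0,0,0,0.25,0,0,-30,0,0,0,0.25,0,0,-60,0,0,0,0.25,0,0,-90,0,0,0,0.25,0,0,-120,0,0,0]'
python3 - <<'E'
from h import *
s=ctrl.snapshot('scene'); s2=ctrl.snapshot('top')
for x in (s,s2):
  for n in ['cast_upper_mid','cast_lower_mid','cast_full_mid']: print(n,[(round(d['p'],2),np.round(d['location'],3).tolist()) for d in ctrl.mark_of(x,n)][:4])
go(.671,.159,.3,-102)
E
```

```text
clock: 16.3
tool_pos: [0.5136, -0.0641, 0.1923]
orientation: [180.0, -0.0, -88.7]
force: [0.1, -0.2, -1.6]
opening: 0.0501
gripper_force: 29.5
clock: 16.8
tool_pos: [0.5137, -0.0641, 0.1928]
orientation: [-180.0, 0.0, -88.7]
force: [-1.4, 0.3, -0.2]
opening: 0.0654
gripper_force: 0.0
clock: 17.3
tool_pos: [0.5134, -0.0642, 0.3147]
orientation: [-180.0, -0.0, -88.7]
force: [1.7, -0.5, 0.4]
opening: 0.0659
gripper_force: 0.0
cast_upper_mid [(0.7, [0.515, 0.018, 0.017]), (0.6, [0.611, -0.535, 0.003]), (0.22, [0.548, 0.466, 0.029])]
cast_lower_mid [(0.73, [0.514, 0.024, 0.007]), (0.65, [0.518, -0.065, 0.02])]
cast_full_mid [(0.79, [0.36, -0.127, 0.013]), (0.51, [0.671, 0.162, 0.016])]
cast_upper_mid [(0.69, [0.51, 0.021, 0.017]), (0.27, [0.611, -0.537, -0.001])]
cast_lower_mid [(0.54, [0.547, 0.466, 0.031]), (0.39, [0.512, -0.065, 0.019])]
cast_full_mid [(0.68, [0.36, -0.126, 0.014]), (0.4, [0.548, 0.466, 0.032])]
now [ 0.5133 -0.0642  0.3118] [179.9  -0.  -88.7] t 17.7 shift [-219.4 -162.9   11.5] rot [ 0.1 -0.  13.3]
```

```bash
python3 -m inch '[0,-16,-12,0,0,0,0,0,-40,-30,0,0,0,0,0,-65,-48,0,0,0,0,0,-90,-66,0,0,0,0,0,-110,-81,0,0,0,0]' >/dev/null
python3 -m inch '[0,-25,-19,0,0,0,0,0,-50,-38,0,0,0,0,0,-78,-58,0,0,0,5,0,-100,-74,0,0,0,10,0,-110,-82,0,0,0,13.3]'
python3 -m inch '[0,0,0,0,0,0,0,0,0,0,30,0,0,0,0,0,0,60,0,0,0,0,0,0,85,0,0,0,0,0,0,95,0,0,0]' >/dev/null
python3 - <<'E'
from h import *
s=ctrl.snapshot('scene'); s2=ctrl.snapshot('top')
for x in (s,s2):
  for n in ['cast_full_mid']: print(n,[(round(d['p'],2),np.round(d['location'],3).tolist()) for d in ctrl.mark_of(x,n)][:4])
go(.671,.160,.183,-102)
E
```

```text
clock: 18.7
tool_pos: [0.6727, 0.1624, 0.311]
orientation: [179.9, -0.1, -102.1]
force: [-0.0, -0.3, -0.6]
opening: 0.0874
gripper_force: 0.0
cast_full_mid [(0.65, [0.673, 0.161, 0.016]), (0.55, [0.36, -0.126, 0.014]), (0.5, [0.667, 0.278, 0.014])]
cast_full_mid [(0.97, [0.362, -0.126, 0.014]), (0.75, [0.671, 0.159, 0.016]), (0.61, [0.666, 0.273, 0.013])]
now [0.6719 0.1597 0.2185] [-180.     0.  -101.9] t 19.4 shift [-0.1  1.  35.5] rot [-0.   0.   0.1]
```

```bash
python3 -m inch '[0,0,0,15,0,0,0,0,0,0,30,0,0,0,0,0,0,35,0,0,0,1,0,0,35,0,0,0,1,0,0,35,0,0,0]' >/dev/null
python3 -m inch '[1,0,0,0,0,0,0,1,0,0,0,0,0,0,1,0,0,0,0,0,0,1,0,0,0,0,0,0,1,0,0,0,0,0,0]'
python3 -m inch '[1,0,0,-10,0,0,0,1,0,0,-30,0,0,0,1,0,0,-60,0,0,0,1,0,0,-90,0,0,0,1,0,0,-120,0,0,0]'
python3 - <<'E'
from h import *
s=ctrl.snapshot('scene'); s2=ctrl.snapshot('top')
for x in (s,s2):
  for n in ['cast_full_mid']: print(n,[(round(d['p'],2),np.round(d['location'],3).tolist()) for d in ctrl.mark_of(x,n)][:4])
go(.511,.104,.3,-88.7)
E
```

```text
clock: 20.4
tool_pos: [0.6716, 0.1597, 0.1831]
orientation: [-180.0, 0.0, -102.0]
force: [-0.3, 0.0, 2.3]
opening: 0.0513
gripper_force: 30.0
clock: 20.9
tool_pos: [0.6713, 0.1595, 0.3043]
orientation: [180.0, -0.0, -102.0]
force: [0.4, 0.2, -0.9]
opening: 0.0512
gripper_force: 29.8
cast_full_mid [(0.8, [0.361, -0.126, 0.01]), (0.65, [0.666, 0.279, 0.016]), (0.44, [0.67, 0.163, 0.134])]
cast_full_mid [(0.78, [0.663, 0.274, 0.012]), (0.58, [0.358, -0.127, 0.015]), (0.51, [0.676, 0.161, 0.144])]
now [0.6714 0.1596 0.304 ] [-1.799e+02  1.000e-01 -1.020e+02] t 21.1 shift [ 87.7 145.4   3.7] rot [ -0.1   0.1 -13.3]
```

```bash
python3 -m inch '[1,15,24,0,0,0,0,1,36,60,0,0,0,0,1,58,96,0,0,0,-5,1,78,130,0,0,0,-10,1,88,146,0,0,0,-13.3]'
python3 -m inch '[1,0,0,0,0,0,0,1,0,0,25,0,0,0,1,0,0,50,0,0,0,1,0,0,75,0,0,0,1,0,0,90,0,0,0]'
python3 - <<'E'
from h import *
go(.511,.104,.188,-88.7)
s=ctrl.snapshot('scene'); s2=ctrl.snapshot('top')
for x in (s,s2):
  for n in ['cast_full_mid']: print(n,[(round(d['p'],2),np.round(d['location'],3).tolist()) for d in ctrl.mark_of(x,n)][:4])
E
```

```text
clock: 21.6
tool_pos: [0.507, 0.1023, 0.3015]
orientation: [179.8, -0.1, -88.5]
force: [0.6, 1.3, -1.0]
opening: 0.0512
gripper_force: 29.8
clock: 22.1
tool_pos: [0.5102, 0.1036, 0.2102]
orientation: [179.8, -0.1, -88.7]
force: [-0.5, -0.8, -1.3]
opening: 0.0516
gripper_force: 29.8
now [0.5102 0.1036 0.2102] [ 1.798e+02 -1.000e-01 -8.870e+01] t 22.1 shift [-0.4 -0.9 22.2] rot [ 0.2 -0.1 -0. ]
cast_full_mid [(0.76, [0.359, -0.125, 0.013]), (0.6, [0.509, 0.107, 0.04]), (0.4, [0.665, 0.281, 0.014]), (0.16, [0.513, 0.02, 0.006])]
cast_full_mid [(0.7, [0.509, 0.103, 0.044]), (0.69, [0.496, 0.351, 0.042]), (0.62, [0.356, -0.126, 0.016])]
```

```bash
python3 -m inch '[1,0,-1,8,0,0,0,1,0,-1,16,0,0,0,1,0,-1,21,0,0,0,1,0,-1,21,0,0,0]'
python3 -m inch '[0.25,0,0,0,0,0,0,0.25,0,0,0,0,0,0,0.25,0,0,0,0,0,0,0.25,0,0,0,0,0,0,0.25,0,0,0,0,0,0]'
python3 -m inch '[0.25,0,0,-10,0,0,0,0.25,0,0,-30,0,0,0,0.25,0,0,-60,0,0,0,0.25,0,0,-90,0,0,0,0.25,0,0,-130,0,0,0]'
python3 -m inch '[0.25,40,0,0,0,0,0,0.25,80,0,0,0,0,0,0.25,120,0,0,0,0,0,0.25,160,0,0,0,0,0,0.25,200,0,0,0,0,0]' >/dev/null
python3 -m inch '[0,45,0,0,0,0,0,0,90,0,0,0,0,0,0,130,0,0,0,0,0,0,170,0,0,0,0,0,0,170,0,0,0,0,0]'
python3 - <<'E'
from h import *
s=ctrl.snapshot('scene'); s2=ctrl.snapshot('top')
for x in (s,s2):
  for n in ['cast_upper_mid','cast_lower_mid','cast_full_mid','case_center','pin0','plate_grip','cover_grip']: print(n,[(round(d['p'],2),np.round(d['location'],3).tolist()) for d in ctrl.mark_of(x,n)][:3])
f=s2['frame']; cv2.imwrite('pics/c2.png',cv2.resize(f[195:345,225:375],None,fx=4,fy=4,interpolation=cv2.INTER_CUBIC)[:,:,::-1])
E
```

```text
clock: 22.7
tool_pos: [0.5111, 0.1037, 0.191]
orientation: [179.9, -0.0, -88.7]
force: [0.4, -0.4, -1.0]
opening: 0.0511
gripper_force: 29.8
clock: 23.2
tool_pos: [0.5115, 0.1039, 0.1918]
orientation: [-180.0, 0.0, -88.7]
force: [0.1, -0.4, -1.1]
opening: 0.0657
gripper_force: 0.0
clock: 23.7
tool_pos: [0.5108, 0.1035, 0.3227]
orientation: [179.9, -0.0, -88.7]
force: [1.7, 1.0, -0.6]
opening: 0.0658
gripper_force: 0.0
clock: 24.7
tool_pos: [0.5197, -0.2698, 0.3221]
orientation: [180.0, -0.0, -88.9]
force: [-1.3, 0.7, 0.2]
opening: 0.0873
gripper_force: 0.0
cast_upper_mid [(0.64, [0.514, 0.018, 0.018])]
cast_lower_mid [(0.55, [0.516, -0.063, 0.019]), (0.38, [0.497, 0.353, 0.046])]
cast_full_mid [(0.86, [0.36, -0.126, 0.01]), (0.68, [0.667, 0.278, 0.014]), (0.21, [0.75, 0.347, -0.001])]
case_center [(0.87, [0.511, 0.021, 0.003])]
pin0 [(0.79, [0.565, 0.06, 0.029])]
plate_grip [(0.71, [0.49, -0.332, 0.018]), (0.58, [0.464, -0.022, 0.037]), (0.23, [0.513, 0.017, 0.017])]
cover_grip [(0.69, [0.498, 0.346, 0.044])]
cast_upper_mid []
cast_lower_mid [(0.8, [0.512, -0.066, 0.019])]
cast_full_mid [(0.86, [0.667, 0.275, 0.01]), (0.65, [0.357, -0.127, 0.015]), (0.53, [0.485, -0.333, 0.014])]
case_center [(0.45, [0.448, 0.235, 0.033])]
pin0 [(0.78, [0.462, -0.019, 0.035])]
plate_grip [(0.96, [0.485, -0.332, 0.013])]
cover_grip [(0.85, [0.499, 0.351, 0.041]), (0.2, [0.515, -0.065, 0.006]), (0.19, [0.606, -0.538, -0.0])]
```

View pics/c2.png

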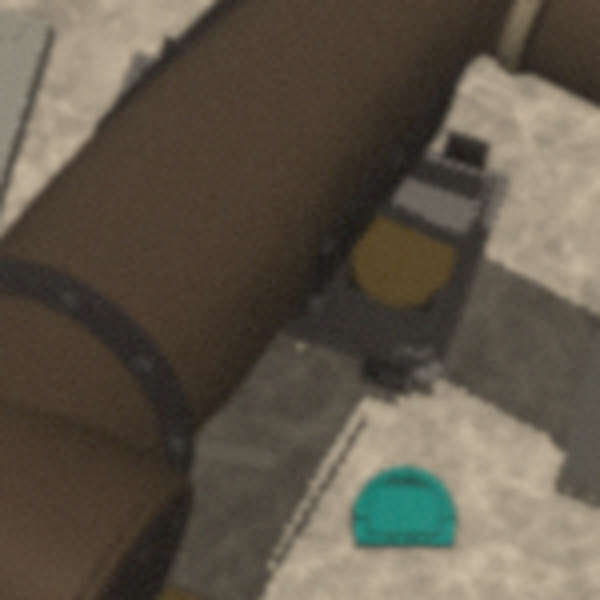

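In the top view the arm hides all but the yellow cast, which lies in its nest at crop (405,262). I'll check the others in the scene camera.

```bash
python3 - <<'E'
from h import *
s=ctrl.snapshot('scene'); u,v=w2p(s,[.513,.02,.03])[0].astype(int)
f=s['frame'][v-45:v+45,u-60:u+60]; cv2.imwrite('pics/g3.png',cv2.resize(f,None,fx=5,fy=5,interpolation=cv2.INTER_CUBIC)[:,:,::-1])
for n in ['cast_full_mid','nest0']: print(n,[(round(d['p'],2),np.round(d['location'],3).tolist()) for d in ctrl.recognise(s,n)])
for n,z in (('plate_grip',.006),): print(rect(s,n,z))
# plate holes: dark blobs in rectified top-down view of plate from scene camera
g=1000 # px/m
X,Y=np.meshgrid(np.arange(.40,.57,.0005),np.arange(-.48,-.18,.0005))
P=np.c_[X.ravel(),Y.ravel(),np.full(X.size,.006)]
p=w2p(s,P).astype(np.float32).reshape(*X.shape,2)
im=cv2.remap(s['frame'],p[...,0],p[...,1],cv2.INTER_CUBIC)
cv2.imwrite('pics/p1.png',im[:,:,::-1])
E
```

```text
cast_full_mid [(0.78, [0.348, -0.133, 0.021]), (0.55, [0.511, 0.092, 0.027]), (0.53, [0.657, 0.263, 0.02]), (0.22, [0.749, -0.238, 0.029])]
nest0 [(0.81, [0.514, 0.008, 0.031])]
[(0.86, 1931, [481.4, -336.8], [123.9, 245.7], 4.0, [172.0, 166.0, 152.0])]
```

View pics/g3.png

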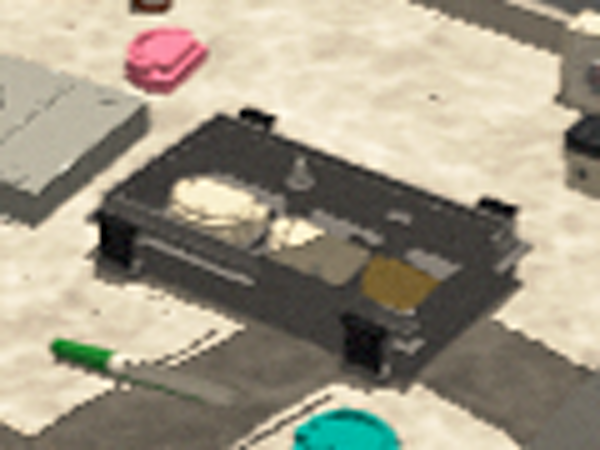

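View pics/p1.png

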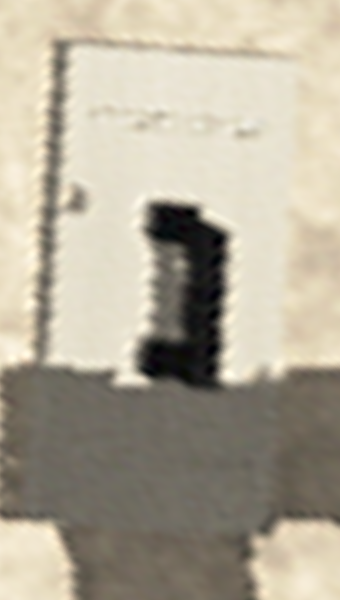

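All three casts lie flat in their nests. Plate yaw is about 3.6°, centred near (0.485,-0.333). Now for the plate grasp.

```bash
python3 - <<'E'
from h import *
go(.485,-.333,.20,-86.4)
E
```

```text
now [ 0.52   -0.2661  0.3216] [180.    0.  -88.7] t 25.7 shift [ 66.1  36.6 121.6] rot [ 0.   0.  -2.3]
```

```bash
python3 -m inch '[0,20,10,0,0,0,-1,0,45,25,0,0,0,-2,0,66,37,0,0,0,-2.3,0,66,37,30,0,0,-2.3,0,66,37,60,0,0,-2.3]' >/dev/null
python3 -m inch '[0,0,0,25,0,0,0,0,0,0,50,0,0,0,0,0,0,60,0,0,0,0,0,0,60,0,0,0]'
python3 - <<'E'
from h import *
go(.485,-.333,.189,-86.4)
for x in (ctrl.snapshot('scene'),ctrl.snapshot('top')):
  for n in ['plate_grip']: print(n,[(round(d['p'],2),np.round(d['location'],3).tolist()) for d in ctrl.mark_of(x,n)][:3])
E
```

```text
clock: 26.6
tool_pos: [0.4842, -0.3328, 0.2003]
orientation: [179.8, 0.1, -86.4]
force: [-1.0, 0.1, 1.0]
opening: 0.0877
gripper_force: 0.0
now [ 0.4842 -0.3328  0.2003] [ 1.798e+02  1.000e-01 -8.640e+01] t 26.6 shift [ 0.2 -0.8 11.3] rot [0.2 0.1 0. ]
plate_grip [(0.65, [0.49, -0.335, 0.018])]
plate_grip [(0.68, [0.486, -0.333, 0.016])]
```

```bash
python3 -m inch '[0,0,0,6,0,0,0,0,0,0,11,0,0,0,1,0,0,11,0,0,0,1,0,0,11,0,0,0,1,0,0,11,0,0,0]'
python3 -m inch '[1,0,0,0,0,0,0,1,0,0,0,0,0,0,1,0,0,0,0,0,0,1,0,0,0,0,0,0,1,0,0,0,0,0,0]'
python3 -m inch '[1,0,0,0,0,0,0,1,0,0,0,0,0,0,1,0,0,0,0,0,0]'
```

```text
clock: 27.3
tool_pos: [0.4847, -0.3329, 0.1907]
orientation: [-180.0, -0.0, -86.4]
force: [0.6, -0.1, -0.5]
opening: 0.0693
gripper_force: 0.0
clock: 27.8
tool_pos: [0.4846, -0.3329, 0.1907]
orientation: [-180.0, -0.0, -86.4]
force: [-0.1, 0.1, 0.1]
opening: 0.0294
gripper_force: 0.0
clock: 28.1
tool_pos: [0.4846, -0.3329, 0.1907]
orientation: [180.0, 0.0, -86.4]
force: [0.9, -0.9, 0.2]
opening: 0.0135
gripper_force: 30.0
```

```bash
python3 -m inch '[1,0,0,-10,0,0,0,1,0,0,-30,0,0,0,1,0,0,-60,0,0,0,1,0,0,-90,0,0,0,1,0,0,-120,0,0,0]'
python3 -m inch '[1,0,0,0,0,0,1,1,0,0,0,0,0,2.3,1,0,0,0,0,0,2.3,1,0,0,0,0,0,2.3]'
python3 - <<'E'
from h import *
go(.513,.02,.30,-88.7)
E
```

```text
clock: 28.6
tool_pos: [0.4842, -0.3327, 0.312]
orientation: [180.0, 0.0, -86.4]
force: [1.3, -0.3, -3.9]
opening: 0.0139
gripper_force: 30.0
clock: 29.0
tool_pos: [0.4841, -0.3327, 0.3092]
orientation: [179.9, 0.1, -88.7]
force: [-0.0, -0.3, -4.3]
opening: 0.0134
gripper_force: 30.0
now [ 0.4841 -0.3327  0.3092] [ 1.799e+02  1.000e-01 -8.870e+01] t 29.0 shift [-351.9  -37.1    9.5] rot [0.1 0.1 0. ]
```

```bash
cat >> h.py <<'E'
def rectify(s,c,hx,hy,z,k=1000):
    X,Y=np.meshgrid(np.arange(c[0]-hx,c[0]+hx,1/k),np.arange(c[1]-hy,c[1]+hy,1/k))
    p=w2p(s,np.c_[X.ravel(),Y.ravel(),np.full(X.size,z)]).astype(np.float32).reshape(*X.shape,2)
    return cv2.remap(s['frame'],p[...,0],p[...,1],cv2.INTER_CUBIC)[:,:,::-1].copy()
def box(im,c0,hx,hy,c,yaw,a,b,col=(0,0,255),k=1000):
    q=np.array([[-a,-b],[a,-b],[a,b],[-a,b]])@Ro.from_euler('z',yaw,degrees=True).as_matrix()[:2,:2].T+np.array(c)-np.array(c0)+[hx,hy]
    cv2.polylines(im,[(q*k).astype(np.int32)],True,col,1)
E
python3 - <<'E'
from h import *
s=ctrl.snapshot('scene'); o=ctrl.get_obs(); t=o['tool_pos']
c=(.513,.02); A=rectify(s,c,.10,.16,.054,1800); box(A,c,.1,.16,c,1.3,.066,.126,k=1800); box(A,c,.1,.16,c,1.3,.070,.130,(0,255,0),k=1800)
d=(t[0],t[1]); z=t[2]-.1907+.006; print(t,z); B=rectify(s,d,.10,.16,z,1800); box(B,d,.1,.16,d,1.3,.058,.12,k=1800)
cv2.imwrite('pics/ab.png',np.hstack([A,B]))
E
```

```text
[ 0.48426927 -0.33277949  0.30935464] 0.12465464021111747
```

View pics/ab.png

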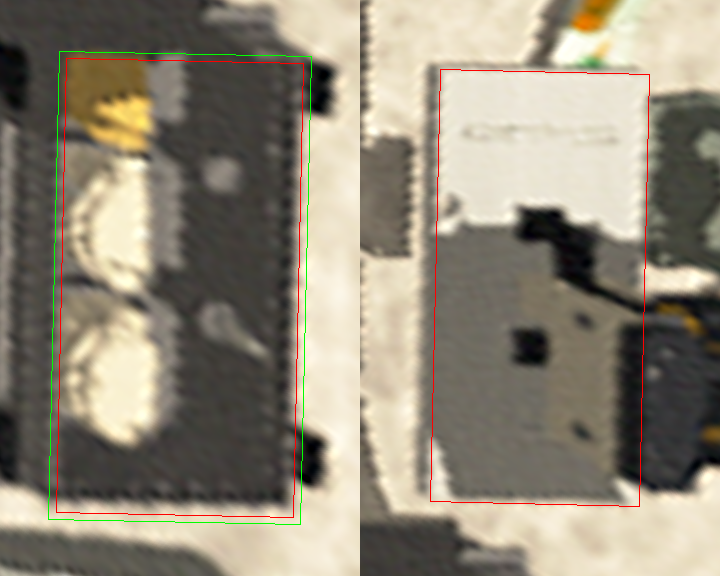

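```bash
python3 -m inch '[1,-15,0,0,0,0,0,1,-45,-5,0,0,0,0,1,-80,-10,0,0,0,0,1,-120,-15,0,0,0,0,1,-160,-20,0,0,0,0]' >/dev/null
python3 -m inch '[1,-40,-5,0,0,0,0,1,-80,-8,0,0,0,0,1,-120,-12,0,0,0,0,1,-160,-15,0,0,0,0,1,-180,-16,0,0,0,0]' >/dev/null
python3 -m inch '[1,-11,-1,0,0,0,0,1,-11,-1,20,0,0,0,1,-11,-1,40,0,0,0,1,-11,-1,50,0,0,0]'
python3 - <<'E'
from h import *
go(.5135,.0195,.250,-88.7)
E
```

```text
clock: 30.45
tool_pos: [0.5125, 0.0186, 0.2589]
orientation: [179.8, -0.0, -88.7]
force: [-0.6, -0.0, -4.0]
opening: 0.0138
gripper_force: 30.0
now [0.5125 0.0186 0.2589] [179.8  -0.  -88.7] t 30.4 shift [-0.8 -1.   8.9] rot [ 0.2 -0.   0. ]
```

```bash
python3 -m inch '[1,-1,-1,5,0,0,0,1,-1,-1,12,0,0,0,1,-1,-1,12,0,0,0]'
python3 - <<'E'
from h import *
s=ctrl.snapshot('scene'); s2=ctrl.snapshot('top'); o=ctrl.get_obs(); t=o['tool_pos']; z=t[2]-.1907+.006
c=(.513,.02); k=1800; B=rectify(s,c,.10,.16,z,k); C=rectify(s2,c,.10,.16,z,k)
for im in (B,C): 
  box(im,c,.1,.16,t[:2],1.3,.058,.12,k=k)
  for sg in(-1,1):
    q=Ro.from_euler('z',1.3,degrees=True).apply([sg*.05,sg*.042,0])[:2]+t[:2]; cv2.circle(im,tuple(((q-c+[.1,.16])*k).astype(int)),12,(0,0,255),1)
cv2.imwrite('pics/ab2.png',np.hstack([B,C])); print(t)
E
```

```text
clock: 30.75
tool_pos: [0.5143, 0.0197, 0.2482]
orientation: [180.0, -0.0, -88.7]
force: [-1.2, -0.5, -3.4]
opening: 0.0136
gripper_force: 30.0
[0.51458984 0.01980844 0.24901203]
```

View pics/ab2.png

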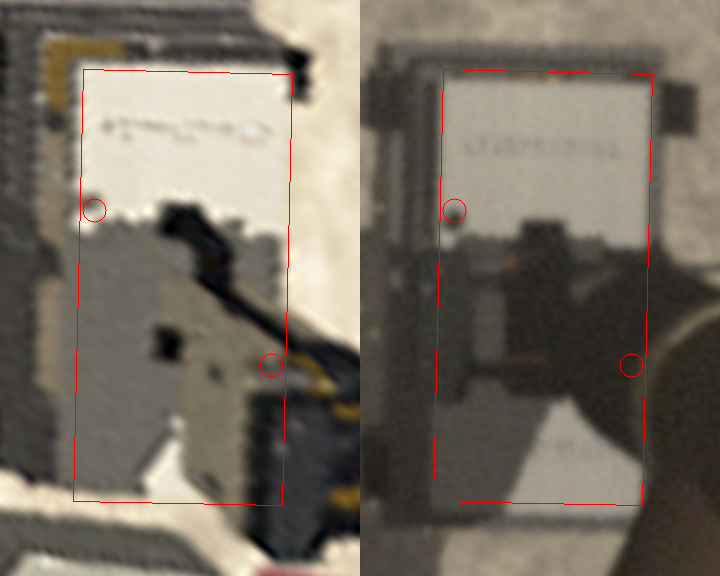

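Both views show the plate square to the case and nearly centred. It may be about 1 mm too far in +y, so I'll correct that and lower gently while watching the force.

```bash
python3 -m inch '[1,1,0,4,0,0,0,1,1,0,8,0,0,0,1,1,0,10,0,0,0,1,1,0,10,0,0,0]'
python3 -m inch '[1,0,0,2,0,0,0,1,0,0,4,0,0,0,1,0,0,4,0,0,0,1,0,0,4,0,0,0]'
python3 - <<'E'
from h import *
o=ctrl.get_obs(); print(np.round(o['force'],1),np.round(o['moment'],2),np.round(o['tool_pos'],4),o['orientation'].round(1))
E
```

```text
clock: 31.25
tool_pos: [0.5143, 0.0188, 0.2383]
orientation: [180.0, -0.0, -88.7]
force: [0.1, 0.1, -3.4]
opening: 0.0137
gripper_force: 30.0
clock: 31.65
tool_pos: [0.5144, 0.0189, 0.2346]
orientation: [180.0, -0.0, -88.7]
force: [-0.2, -0.7, -3.5]
opening: 0.0138
gripper_force: 30.0
[-0.2 -0.7 -3.5] [ 0.    0.1  -0.02] [0.5144 0.0189 0.2346] [180.   -0.  -88.7]
```

```bash
python3 -m inch '[1,0,0,2,0,0,0,1,0,0,4,0,0,0,1,0,0,4,0,0,0,1,0,0,4,0,0,0]'
python3 -m inch '[1,0,0,2,0,0,0,1,0,0,4,0,0,0,1,0,0,4,0,0,0,1,0,0,4,0,0,0]'
python3 - <<'E'
from h import *
o=ctrl.get_obs(); print(np.round(o['force'],1),np.round(o['moment'],2),np.round(o['tool_pos'],4),o['orientation'].round(1))
E
```

```text
clock: 32.05
tool_pos: [0.5144, 0.0189, 0.2306]
orientation: [180.0, -0.0, -88.7]
force: [0.3, 0.5, -3.1]
opening: 0.0134
gripper_force: 30.0
clock: 32.45
tool_pos: [0.5144, 0.0189, 0.2266]
orientation: [180.0, -0.0, -88.7]
force: [0.6, 0.1, -3.9]
opening: 0.0137
gripper_force: 30.0
[ 0.6  0.1 -3.9] [ 0.02  0.09 -0.08] [0.5144 0.0189 0.2266] [180.   -0.  -88.7]
```

```bash
python3 -m inch '[1,0,0,1,0,0,0,1,0,0,2,0,0,0,1,0,0,3,0,0,0,1,0,0,4,0,0,0,1,0,0,4,0,0,0]'
python3 -m inch '[1,0,0,1,0,0,0,1,0,0,1.5,0,0,0,1,0,0,1.5,0,0,0]'
```

```text
clock: 32.95
tool_pos: [0.5144, 0.0189, 0.2227]
orientation: [-180.0, -0.0, -88.7]
force: [-1.2, 0.3, -3.8]
opening: 0.0137
gripper_force: 30.0
clock: 33.25
tool_pos: [0.5144, 0.0189, 0.2226]
orientation: [-180.0, -0.0, -88.6]
force: [-6.1, 1.3, 13.3]
opening: 0.0138
gripper_force: 30.0
```

```bash
python3 -m inch '[1,0,0,-1,0,0,0,0.6,0,0,-1,0,0,0,0.6,0,0,-1,0,0,0,0.6,0,0,-1,0,0,0,0.6,0,0,-1,0,0,0]'
python3 -m inch '[0.6,0,0,-15,0,0,0,0.6,0,0,-40,0,0,0,0.6,0,0,-80,0,0,0,0.6,0,0,-120,0,0,0,0.6,0,0,-120,0,0,0]'
python3 - <<'E'
from h import *
s=ctrl.snapshot('scene'); s2=ctrl.snapshot('top')
for x in (s,s2):
  for n in ['plate_grip','cover_grip','corner0']: print(n,[(round(d['p'],2),np.round(d['location'],3).tolist()) for d in ctrl.mark_of(x,n)][:4])
  print(rect(x,'cover_grip',.031))
go(.498,.349,.30,-83.5)
E
```

```text
clock: 33.75
tool_pos: [0.5145, 0.0189, 0.2221]
orientation: [-180.0, -0.0, -88.7]
force: [0.0, 0.8, -0.3]
opening: 0.0342
gripper_force: 0.0
clock: 34.25
tool_pos: [0.5161, 0.0192, 0.3478]
orientation: [-179.5, 0.1, -88.6]
force: [0.8, 0.9, -0.4]
opening: 0.035
gripper_force: 0.0
plate_grip [(0.87, [0.517, 0.02, 0.048]), (0.27, [0.508, 0.104, 0.002])]
cover_grip [(0.59, [0.499, 0.349, 0.046])]
corner0 [(0.97, [0.577, 0.252, 0.027]), (0.96, [0.546, 0.464, 0.031]), (0.94, [0.421, 0.448, 0.036]), (0.6, [0.447, 0.233, 0.034])]
[(0.84, 2069, [476.5, 331.0], [193.8, 304.3], 7.8, [152.0, 147.0, 132.0]), (0.5, 1859, [510.9, 12.9], [235.3, 309.9], 1.9, [81.0, 77.0, 71.0])]
plate_grip [(0.65, [0.516, 0.02, 0.046])]
cover_grip []
corner0 [(0.8, [0.42, 0.452, 0.032]), (0.73, [0.576, 0.245, 0.032]), (0.72, [0.451, 0.233, 0.035]), (0.58, [0.548, 0.462, 0.032])]
[(0.94, 1640, [506.2, 240.4], [161.1, 87.1], 21.4, [115.0, 111.0, 99.0]), (0.54, 1891, [515.1, 23.6], [186.8, 277.7], 1.4, [75.0, 71.0, 64.0])]
now [0.5144 0.0189 0.3415] [179.9  -0.  -88.7] t 34.8 shift [-330.4    8.6   41.3] rot [ 0.1 -0.  -5.2]
```

```bash
python3 -m inch '[0,-25,0,0,0,0,0,0,-70,2,0,0,0,0,0,-110,3,0,0,0,0,0,-150,4,0,0,0,0,0,-190,5,0,0,0,0]' >/dev/null
python3 -m inch '[0,-40,1,0,0,0,0,0,-80,2,0,0,0,0,0,-120,3,0,0,0,-2,0,-140,3,0,0,0,-5.7,0,-140,3,0,0,0,-5.7]' >/dev/null
python3 -m inch '[0,0,0,25,0,0,0,0,0,0,50,0,0,0,0,0,0,75,0,0,0,0,0,0,95,0,0,0,0,0,0,95,0,0,0]'
python3 - <<'E'
from h import *
go(.4985,.349,.217,-83)
for x in (ctrl.snapshot('scene'),ctrl.snapshot('top')):
  for n in ['cover_grip','corner0']: print(n,[(round(d['p'],2),np.round(d['location'],3).tolist()) for d in ctrl.mark_of(x,n)][:4])
E
```

```text
clock: 36.25
tool_pos: [0.4979, 0.347, 0.2441]
orientation: [179.7, -0.2, -83.1]
force: [-0.2, -0.2, 0.6]
opening: 0.0874
gripper_force: 0.0
now [0.4979 0.347  0.2441] [179.7  -0.2 -83.1] t 36.2 shift [-2.  -0.9 27. ] rot [ 0.3 -0.2 -0.1]
cover_grip [(0.98, [0.498, 0.347, 0.047]), (0.62, [0.546, 0.464, 0.031])]
corner0 [(0.95, [0.422, 0.449, 0.032]), (0.88, [0.446, 0.234, 0.035]), (0.78, [0.572, 0.252, 0.028]), (0.76, [0.547, 0.461, 0.032])]
cover_grip [(0.64, [0.499, 0.351, 0.041]), (0.16, [0.549, 0.467, 0.03])]
corner0 [(0.96, [0.551, 0.465, 0.033]), (0.9, [0.575, 0.245, 0.032]), (0.86, [0.422, 0.451, 0.029]), (0.82, [0.448, 0.234, 0.034])]
```

```bash
python3 -m inch '[0,-2,0,10,0,0,0,0,-2,0,20,0,0,0,0,-2,0,27,0,0,0,0,-2,0,27,0,0,0,1,-2,0,27,0,0,0]'
python3 -m inch '[1,0,0,0,0,0,0,1,0,0,0,0,0,0,1,0,0,0,0,0,0,1,0,0,0,0,0,0,1,0,0,0,0,0,0]' >/dev/null
python3 -m inch '[1,0,0,0,0,0,0,1,0,0,0,0,0,0,1,0,0,0,0,0,0,1,0,0,0,0,0,0,1,0,0,0,0,0,0]'
python3 - <<'E'
from h import *
go(.4985,.349,.217,-83)
E
```

```text
clock: 37.05
tool_pos: [0.4984, 0.3506, 0.2197]
orientation: [180.0, -0.0, -83.0]
force: [-0.2, 0.2, 0.0]
opening: 0.0834
gripper_force: 0.0
clock: 38.05
tool_pos: [0.4984, 0.3506, 0.2202]
orientation: [180.0, 0.0, -83.0]
force: [-0.7, -0.5, 0.4]
opening: 0.0155
gripper_force: 30.0
now [0.4984 0.3506 0.2202] [180.   0. -83.] t 38.0 shift [1.6 0.1 3.2] rot [0. 0. 0.]
```

```bash
python3 -m inch '[1,0,0,-10,0,0,0,1,0,0,-30,0,0,0,1,0,0,-65,0,0,0,1,0,0,-100,0,0,0,1,0,0,-120,0,0,0]'
python3 -m inch '[1,0,0,0,0,0,1,1,0,0,0,0,0,3,1,0,0,0,0,0,5.7,1,0,0,0,0,0,5.7,1,0,0,0,0,0,5.7]'
python3 - <<'E'
from h import *
go(.5138,.0205,.30,-88.7)
for x in (ctrl.snapshot('scene'),ctrl.snapshot('top')):
  for n in ['cover_grip','corner0']: print(n,[(round(d['p'],2),np.round(d['location'],3).tolist()) for d in ctrl.mark_of(x,n)][:4])
E
```

```text
clock: 38.55
tool_pos: [0.4987, 0.3507, 0.3437]
orientation: [-179.8, 0.1, -82.9]
force: [0.4, -0.5, -2.4]
opening: 0.0156
gripper_force: 30.0
clock: 39.05
tool_pos: [0.4982, 0.3504, 0.3392]
orientation: [179.9, -0.1, -88.6]
force: [0.6, 0.2, -2.1]
opening: 0.0158
gripper_force: 30.0
now [0.4982 0.3504 0.3392] [ 1.799e+02 -1.000e-01 -8.860e+01] t 39.0 shift [330.1  -7.7  39.6] rot [ 0.1 -0.1  0.1]
cover_grip [(0.74, [0.498, 0.347, 0.163])]
corner0 [(0.94, [0.565, 0.243, 0.148]), (0.87, [0.559, 0.457, 0.154]), (0.86, [0.434, 0.241, 0.155]), (0.7, [0.434, 0.455, 0.152])]
cover_grip [(0.95, [0.498, 0.35, 0.162]), (0.49, [0.568, 0.238, 0.148])]
corner0 [(0.62, [0.439, 0.237, 0.158]), (0.6, [0.435, 0.456, 0.15]), (0.56, [0.566, 0.238, 0.153]), (0.55, [0.561, 0.463, 0.152])]
```

```bash
python3 -m inch '[1,20,-1,0,0,0,0,1,55,-2,0,0,0,0,1,95,-3,0,0,0,0,1,135,-4,0,0,0,0,1,175,-5,0,0,0,0]' >/dev/null
python3 -m inch '[1,40,-1,0,0,0,0,1,80,-2,0,0,0,0,1,120,-2,0,0,0,0,1,145,-3,0,0,0,0,1,154,-3,0,0,0,0]' >/dev/null
python3 -m inch '[1,0,0,0,0,0,0,1,0,0,20,0,0,0,1,0,0,40,0,0,0,1,0,0,50,0,0,0,1,0,0,50,0,0,0]'
python3 - <<'E'
from h import *
go(.514,.021,.267,-88.7)
s=ctrl.snapshot('scene'); s2=ctrl.snapshot('top')
for x in (s,s2):
  for n in ['corner0']: print(n,[(round(d['p'],2),np.round(d['location'],3).tolist()) for d in ctrl.mark_of(x,n)][:4])
cv2.imwrite('pics/cv.png',np.hstack([cv2.resize(s['frame'][195:315,230:350],(400,400),interpolation=cv2.INTER_CUBIC),cv2.resize(s2['frame'][190:310,235:355],(400,400),interpolation=cv2.INTER_CUBIC)])[:,:,::-1])
E
```

```text
clock: 40.85
tool_pos: [0.5137, 0.0223, 0.2889]
orientation: [179.8, -0.1, -88.6]
force: [-0.2, 0.1, -1.7]
opening: 0.0155
gripper_force: 30.0
now [0.5137 0.0223 0.2889] [ 1.798e+02 -1.000e-01 -8.860e+01] t 40.9 shift [ 1.3 -0.3 21.9] rot [ 0.2 -0.1  0.1]
corner0 [(0.92, [0.451, -0.086, 0.105]), (0.68, [0.581, -0.086, 0.096]), (0.66, [0.573, 0.13, 0.1]), (0.63, [0.447, 0.129, 0.104])]
corner0 [(0.8, [0.447, 0.129, 0.1]), (0.68, [0.583, -0.09, 0.101]), (0.62, [0.576, 0.133, 0.103]), (0.6, [0.453, -0.088, 0.104])]
```

View pics/cv.png

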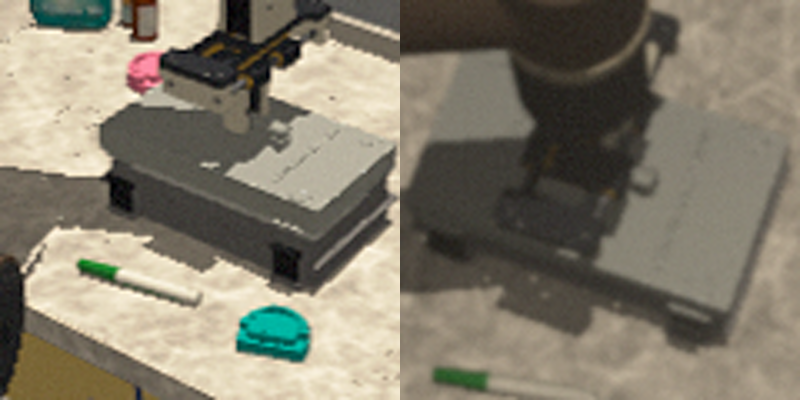

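The cover sits square above the case in both views, with clips at (120,190) and (285,262) in the left half. I'm lowering it gently.

```bash
python3 -m inch '[1,1.5,0,4,0,0,0,1,1.5,0,8,0,0,0,1,1.5,0,12,0,0,0,1,1.5,0,15,0,0,0,1,1.5,0,15,0,0,0]'
python3 -m inch '[1,0,0,2,0,0,0,1,0,0,4,0,0,0,1,0,0,4,0,0,0]'
python3 -m inch '[1,0,0,1,0,0,0,1,0,0,2,0,0,0,1,0,0,3,0,0,0,1,0,0,3,0,0,0]'
python3 - <<'E'
from h import *
o=ctrl.get_obs(); print(np.round(o['force'],1),np.round(o['moment'],2),np.round(o['tool_pos'],4),o['orientation'].round(1))
E
```

```text
clock: 41.55
tool_pos: [0.514, 0.0203, 0.2746]
orientation: [179.9, -0.0, -88.7]
force: [0.2, -0.9, -2.5]
opening: 0.0156
gripper_force: 30.0
clock: 41.85
tool_pos: [0.5141, 0.0204, 0.2709]
orientation: [180.0, -0.0, -88.7]
force: [-0.2, -0.5, -3.2]
opening: 0.0153
gripper_force: 30.0
clock: 42.25
tool_pos: [0.5142, 0.0204, 0.2682]
orientation: [-180.0, 0.0, -88.7]
force: [-0.2, 0.5, -1.6]
opening: 0.0157
gripper_force: 30.0
[-0.2  0.5 -1.6] [ 0.16  0.25 -0.08] [0.5142 0.0204 0.2682] [-180.     0.   -88.7]
```

```bash
python3 -m inch '[1,0,0,1,0,0,0,1,0,0,2,0,0,0,1,0,0,2,0,0,0]'
python3 - <<'E'
from h import *
o=ctrl.get_obs(); print(np.round(o['force'],1),np.round(o['moment'],2),np.round(o['tool_pos'],4),o['orientation'].round(1))
for x in (ctrl.snapshot('scene'),ctrl.snapshot('top')):
  for n in ['corner0']: print(n,[(round(d['p'],2),np.round(d['location'],3).tolist()) for d in ctrl.mark_of(x,n)][:4])
E
```

```text
clock: 42.55
tool_pos: [0.5143, 0.0203, 0.2668]
orientation: [-179.9, -0.0, -88.6]
force: [-2.2, -1.4, 4.0]
opening: 0.0156
gripper_force: 30.0
[-2.2 -1.4  4. ] [-0.14  0.73 -0.06] [0.5143 0.0203 0.2668] [-179.9   -0.   -88.6]
corner0 [(0.95, [0.452, 0.124, 0.079]), (0.84, [0.58, -0.088, 0.074]), (0.63, [0.574, 0.129, 0.08]), (0.59, [0.452, -0.086, 0.079])]
corner0 [(0.87, [0.456, -0.091, 0.078]), (0.69, [0.581, -0.09, 0.08]), (0.58, [0.451, 0.126, 0.076]), (0.57, [0.578, 0.131, 0.081])]
```

```bash
python3 -m inch '[1,0,0,-1,0,0,0,0.6,0,0,-1,0,0,0,0.6,0,0,-1,0,0,0,0.6,0,0,-1,0,0,0,0.6,0,0,-1,0,0,0]' >/dev/null
python3 -m inch '[0.6,0,0,-10,0,0,0,0.6,0,0,-30,0,0,0,1,0,0,-50,0,0,0,1,0,0,-50,0,0,0,1,0,0,-50,0,0,0]'
python3 - <<'E'
from h import *
for x in (ctrl.snapshot('scene'),ctrl.snapshot('top')):
  for n in ['corner0']: print(n,[(round(d['p'],2),np.round(d['location'],3).tolist()) for d in ctrl.mark_of(x,n)][:4])
go(.5816,-.087,.265,-88.7)
E
```

```text
clock: 43.75
tool_pos: [0.5142, 0.0204, 0.318]
orientation: [-179.9, 0.0, -88.7]
force: [-0.5, -0.3, -0.8]
opening: 0.0163
gripper_force: 0.0
corner0 [(0.7, [0.454, -0.087, 0.08]), (0.67, [0.577, 0.129, 0.08]), (0.58, [0.579, -0.087, 0.077]), (0.58, [0.45, 0.125, 0.079])]
corner0 [(0.92, [0.576, 0.13, 0.081]), (0.92, [0.583, -0.09, 0.081]), (0.8, [0.457, -0.091, 0.08]), (0.62, [0.448, 0.127, 0.077])]
now [0.5139 0.0203 0.3166] [179.9  -0.  -88.7] t 44.0 shift [108.8 -65.2  51.5] rot [ 0.1 -0.   0. ]
```

```bash
python3 -m inch '[1,25,-15,0,0,0,0,1,60,-36,0,0,0,0,1,90,-54,0,0,0,0,1,109,-65,0,0,0,0,1,109,-65,25,0,0,0]' >/dev/null
python3 -m inch '[1,0,0,20,0,0,0,1,0,0,25,0,0,0,1,0,0,28,0,0,0,1,0,0,30,0,0,0,1,0,0,32,0,0,0]'
python3 -m inch '[1,0,0,1,0,0,0,1,0,0,2,0,0,0,1,0,0,3,0,0,0,1,0,0,3,0,0,0]'
```

```text
clock: 44.95
tool_pos: [0.5821, -0.0868, 0.261]
orientation: [-179.9, 0.0, -88.6]
force: [-0.1, 0.6, 0.9]
opening: 0.0005
gripper_force: 0.0
clock: 45.35
tool_pos: [0.5819, -0.087, 0.2578]
orientation: [-179.9, -0.0, -88.6]
force: [-0.4, 0.9, 4.2]
opening: 0.0004
gripper_force: 2.1
```

```bash
python3 -m inch '[1,0,0,1,0,0,0,1,0,0,2,0,0,0,1,0,0,3,0,0,0,1,0,0,4,0,0,0,1,0,0,4,0,0,0]'
python3 -m inch '[1,0,0,1,0,0,0,1,0,0,2,0,0,0,1,0,0,3,0,0,0,1,0,0,4,0,0,0,1,0,0,4,0,0,0]'
python3 -m inch '[1,0,0,1,0,0,0,1,0,0,2,0,0,0,1,0,0,3,0,0,0,1,0,0,4,0,0,0,1,0,0,4,0,0,0]'
```

```text
clock: 45.85
tool_pos: [0.5819, -0.087, 0.257]
orientation: [-179.8, -0.0, -88.6]
force: [-10.1, 3.4, 29.8]
opening: 0.0004
gripper_force: 15.2
clock: 46.35
tool_pos: [0.5819, -0.0872, 0.2563]
orientation: [-179.7, -0.1, -88.5]
force: [-21.6, 5.8, 57.8]
opening: 0.0004
gripper_force: 28.8
clock: 46.85
tool_pos: [0.5821, -0.0874, 0.2558]
orientation: [-179.6, -0.2, -88.4]
force: [-32.2, 6.8, 84.6]
opening: 0.0005
gripper_force: 42.4
```

```bash
python3 -m inch '[1,0,0,-6,0,0,0,1,0,0,-12,0,0,0,1,0,0,-22,0,0,0,1,0,0,-40,0,0,0,1,0,0,-60,0,0,0]'
python3 - <<'E'
from h import *
a=ctrl.snapshot('scene');b=ctrl.snapshot('top')
for x in (a,b):
  for n in ['corner0','cover_grip']: print(n,[(round(d['p'],2),np.round(d['location'],3).tolist()) for d in ctrl.mark_of(x,n)][:4])
  print([(round(d['p'],2),np.round(d['location'],3).tolist()) for d in ctrl.recognise(x,'clip0')])
cv2.imwrite('pics/cw.png',np.hstack([cv2.resize(a['frame'][200:300,245:345],(400,400),interpolation=cv2.INTER_CUBIC),cv2.resize(b['frame'][195:305,240:350],(400,400),interpolation=cv2.INTER_CUBIC)])[:,:,::-1])
E
```

```text
clock: 47.35
tool_pos: [0.5816, -0.0871, 0.3049]
orientation: [179.9, -0.0, -88.7]
force: [0.8, -0.6, -0.0]
opening: 0.0001
gripper_force: 0.0
corner0 [(0.96, [0.574, 0.129, 0.082]), (0.73, [0.58, -0.085, 0.078]), (0.69, [0.451, -0.089, 0.081]), (0.62, [0.449, 0.126, 0.078])]
cover_grip [(0.74, [0.575, 0.128, 0.08]), (0.66, [0.512, 0.015, 0.093]), (0.21, [0.45, -0.09, 0.079])]
[(0.52, [0.429, 0.114, 0.032]), (0.4, [0.434, -0.084, 0.03]), (0.3, [0.439, -0.032, 0.022])]
corner0 [(0.91, [0.448, 0.126, 0.075]), (0.67, [0.574, 0.131, 0.08]), (0.67, [0.582, -0.09, 0.08]), (0.67, [0.457, -0.089, 0.082])]
cover_grip [(0.64, [0.514, 0.022, 0.088])]
[(0.55, [0.424, 0.121, 0.046]), (0.49, [0.432, -0.09, 0.049]), (0.16, [0.498, 0.024, 0.077])]
```

View pics/cw.png

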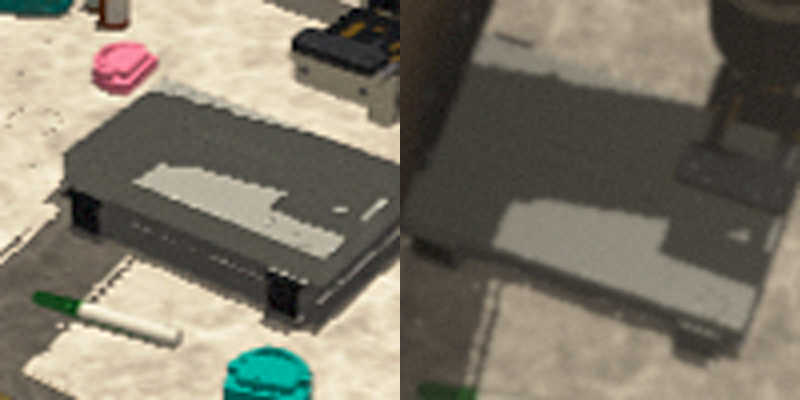

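The scene and top crops show the cover resting on the clips, undamaged, but it looks about 2 mm too far in +x. The -x reaction force at the corner agrees with that. I'll regrip it, shift it and reseat it.

```bash
python3 -m inch '[1,-20,12,-8,0,0,0,1,-50,30,-8,0,0,0,0.6,-85,52,-8,0,0,0,0.6,-109,65,-8,0,0,0,0.6,-109,65,-8,0,0,0]'
python3 -m inch '[0.6,0,0,15,0,0,0,0.6,0,0,30,0,0,0,0.6,0,0,42,0,0,0,0.6,0,0,45,0,0,0,1,0,0,45,0,0,0]' 
python3 -m inch '[1,0,0,0,0,0,0,1,0,0,0,0,0,0,1,0,0,0,0,0,0,1,0,0,0,0,0,0,1,0,0,0,0,0,0]'
python3 - <<'E'
from h import *
go(.5125,.0195,.275,-88.4)
E
```

```text
clock: 48.25
tool_pos: [0.5127, 0.0222, 0.3129]
orientation: [180.0, 0.0, -88.5]
force: [0.6, -0.2, 0.4]
opening: 0.019
gripper_force: 0.0
clock: 48.75
tool_pos: [0.5142, 0.0201, 0.2675]
orientation: [179.9, -0.0, -88.7]
force: [-0.3, -0.0, -0.1]
opening: 0.0312
gripper_force: 0.0
clock: 49.25
tool_pos: [0.514, 0.0203, 0.2686]
orientation: [-180.0, 0.0, -88.7]
force: [-3.4, -0.0, 5.9]
opening: 0.0155
gripper_force: 30.0
now [0.514  0.0203 0.2686] [-180.     0.   -88.7] t 49.2 shift [ 0.8  1.5 -6.4] rot [-0.   0.  -0.3]
```

```bash
python3 -m inch '[1,0,0,-4,0,0,0,1,0.5,1,-8,0,0,-0.3,1,0.7,2,-8,0,0,-0.3,1,0.7,2,-4,0,0,-0.3,1,0.7,2,0,0,0,-0.3]'
python3 -m inch '[1,0,0,1,0,0,0,1,0,0,1,0,0,0]'
python3 - <<'E'
from h import *
o=ctrl.get_obs(); print(np.round(o['force'],1),np.round(o['moment'],2),np.round(o['tool_pos'],4),o['orientation'].round(1))
E
python3 -m inch '[1,0,0,1,0,0,0,1,0,0,1,0,0,0]'
python3 - <<'E'
from h import *
o=ctrl.get_obs(); print(np.round(o['force'],1),np.round(o['moment'],2),np.round(o['tool_pos'],4),o['orientation'].round(1))
E
```

```text
clock: 49.75
tool_pos: [0.5132, 0.0199, 0.2686]
orientation: [-179.8, 0.0, -88.3]
force: [4.9, 0.5, 5.2]
opening: 0.0156
gripper_force: 30.0
clock: 49.95
tool_pos: [0.5133, 0.02, 0.2683]
orientation: [-179.8, 0.0, -88.3]
force: [-0.5, 0.3, 9.1]
opening: 0.0156
gripper_force: 30.0
[-0.5  0.3  9.1] [ 0.16  0.04 -0.14] [0.5133 0.02   0.2683] [-179.8    0.   -88.3]
clock: 50.15
tool_pos: [0.5133, 0.02, 0.2682]
orientation: [-179.8, 0.0, -88.3]
force: [-4.4, 0.7, 17.8]
opening: 0.0156
gripper_force: 30.0
[-4.4  0.7 17.8] [ 0.45  1.54 -0.16] [0.5133 0.02   0.2682] [-179.8    0.   -88.3]
```

```bash
python3 -m inch '[1,0,0,-4,0,0,0,1,0,0,-4,0,0,0,1,0,0,-4,0,0,0]' | egrep 'pos|force:'
for i in 1 2 3 4; do python3 -m inch '[1,0,1,0,0,0,0,1,0,2,0,0,0,0,1,0,2,0,0,0,0]'| egrep 'pos|^force:'; done
echo back
python3 -m inch '[1,0,-2,0,0,0,0,1,0,-4,0,0,0,0,1,0,-6,0,0,0,0,1,0,-8,0,0,0,0,1,0,-8,0,0,0,0]'| egrep 'pos|^force:'
for i in 1 2 3 4; do python3 -m inch '[1,0,-1,0,0,0,0,1,0,-2,0,0,0,0,1,0,-2,0,0,0,0]'| egrep 'pos|^force:'; done
python3 -m inch '[1,0,2,0,0,0,0,1,0,4,0,0,0,0,1,0,6,0,0,0,0,1,0,8,0,0,0,0,1,0,8,0,0,0,0]'| egrep 'pos|^force:'
```

```text
tool_pos: [0.5127, 0.0198, 0.2702]
force: [3.5, 0.7, 1.5]
gripper_force: 30.0
tool_pos: [0.5115, 0.02, 0.2708]
force: [6.8, -1.2, 0.5]
tool_pos: [0.51, 0.02, 0.2712]
force: [8.1, 0.2, 1.8]
tool_pos: [0.5086, 0.0201, 0.2715]
force: [9.4, -0.6, 2.6]
tool_pos: [0.5071, 0.0202, 0.2719]
force: [10.9, -1.4, 2.9]
back
tool_pos: [0.5127, 0.0198, 0.2702]
force: [4.7, 0.1, 1.0]
tool_pos: [0.5137, 0.0195, 0.2697]
force: [2.3, -0.1, -1.3]
tool_pos: [0.5153, 0.0194, 0.2695]
force: [-1.5, -0.4, -3.0]
tool_pos: [0.516, 0.0194, 0.2694]
force: [-9.5, 3.4, 4.0]
tool_pos: [0.5167, 0.0194, 0.2693]
force: [-18.8, 5.2, 11.1]
tool_pos: [0.5126, 0.0198, 0.2705]
force: [1.1, -0.0, -2.8]
```

```bash
python3 -m inch '[1,0,0,-5,0,0,0,1,0,0,-15,0,0,0,1,0,0,-15,0,0,0,1,0,0,-15,0,0,0]' | egrep 'pos|force:'
python3 - <<'E'
from h import *
a=[];
for k in range(3):
 for c in ('scene','top'):
  x=ctrl.snapshot(c)
  for d in ctrl.mark_of(x,'corner0'):
    if d['p']>.4: a.append(np.r_[d['location']])
a=np.array(a); t=ctrl.get_obs()['tool_pos']; print(t.round(4)); r=a-t
for sx in(-1,1):
  for sy in(-1,1):
    m=(np.sign(r[:,0])==sx)&(np.sign(r[:,1])==sy); print(sx,sy,m.sum(),np.median(a[m],0).round(4))
E
```

```text
tool_pos: [0.5123, 0.0197, 0.2857]
force: [-0.0, 0.3, -2.5]
gripper_force: 30.0
[0.5122 0.0196 0.2851]
-1 -1 6 [ 0.4528 -0.0904  0.0962]
-1 1 5 [0.4467 0.1238 0.0946]
1 -1 6 [ 0.5817 -0.0904  0.0958]
1 1 6 [0.572  0.1293 0.0977]
```

```bash
python3 -m inch '[1,-1.3,0.5,4,0,0,0,1,-1.3,0.5,8,0,0,0,1,-1.3,0.5,12,0,0,0,1,-1.3,0.5,15,0,0,0,1,-1.3,0.5,17,0,0,0]' | egrep 'pos|^force:'
python3 -m inch '[1,0,0,0,0,0,0,1,0,0,1,0,0,0,1,0,0,1,0,0,0]'| egrep 'pos|^force:'
python3 -m inch '[0.6,0,0,0,0,0,0,0.6,0,0,0,0,0,0,0.6,0,0,0,0,0,0,0.6,0,0,0,0,0,0,0.6,0,0,0,0,0,0]'| egrep 'pos|^force:'
python3 -m inch '[0.6,0,0,-10,0,0,0,0.6,0,0,-30,0,0,0,1,0,0,-48,0,0,0,1,0,0,-48,0,0,0,1,0,0,-48,0,0,0]' >/dev/null
python3 - <<'E'
from h import *
a=[];
for k in range(3):
 for c in ('scene','top'):
  x=ctrl.snapshot(c)
  for d in ctrl.mark_of(x,'corner0'):
    if d['p']>.4: a.append(np.r_[d['location']])
a=np.array(a); r=a-[.513,.02,0]
for sx in(-1,1):
  for sy in(-1,1):
    m=(np.sign(r[:,0])==sx)&(np.sign(r[:,1])==sy); print(sx,sy,m.sum(),np.median(a[m],0).round(4))
go(.577,-.089,.262,-88.7)
go(.4495,.127,.262,-88.7)
E
```

```text
tool_pos: [0.5124, 0.021, 0.2689]
force: [-0.2, -0.9, 9.7]
tool_pos: [0.5124, 0.021, 0.2683]
force: [0.3, -1.4, 6.9]
tool_pos: [0.5116, 0.0209, 0.267]
force: [-0.1, -0.0, 0.5]
-1 -1 6 [ 0.452  -0.089   0.0838]
-1 1 6 [0.4476 0.1271 0.0799]
1 -1 7 [ 0.581  -0.0907  0.0752]
1 1 6 [0.5746 0.1296 0.077 ]
now [0.5117 0.0209 0.315 ] [180.   -0.  -88.4] t 57.2 shift [111.7 -62.2  53. ] rot [ 0.  -0.   0.3]
now [0.5117 0.0209 0.315 ] [180.   -0.  -88.4] t 57.2 shift [-107.8   59.1   53.1] rot [ 0.  -0.   0.3]
```

```bash
python3 -m inch '[1,25,-14,0,0,0,0,1,60,-34,0,0,0,0,1,90,-50,0,0,0,0,1,112,-63,0,0,0,0,1,112,-63,20,0,0,0]' >/dev/null
python3 -m inch '[1,0,0,20,0,0,0,1,0,0,30,0,0,0,1,0,0,34,0,0,0,1,0,0,36,0,0,0,1,0,0,37,0,0,0]'| egrep 'pos|^force:'
for i in 1 2 3; do python3 -m inch '[1,0,0,1,0,0,0,1,0,0,1,0,0,0]'| egrep 'pos|^force:'; done
```

```text
tool_pos: [0.5781, -0.089, 0.2588]
force: [-1.1, -0.4, 0.0]
tool_pos: [0.578, -0.0891, 0.2577]
force: [0.2, 0.4, -0.2]
tool_pos: [0.5778, -0.0892, 0.2563]
force: [-0.8, -0.0, -0.0]
tool_pos: [0.5778, -0.0892, 0.255]
force: [0.1, 0.5, -0.1]
```

```bash
for i in 1 2 3 4 5; do python3 -m inch '[1,0,0,1,0,0,0,1,0,0,1,0,0,0]'| egrep 'pos|^force:'; done
```

```text
tool_pos: [0.5779, -0.0893, 0.2543]
force: [-0.9, -0.8, 1.3]
tool_pos: [0.578, -0.0893, 0.2536]
force: [-0.2, -0.3, 3.9]
tool_pos: [0.5782, -0.0893, 0.2529]
force: [-0.8, -1.1, 6.2]
tool_pos: [0.5784, -0.0894, 0.2523]
force: [-0.2, -1.1, 7.8]
tool_pos: [0.5786, -0.0894, 0.2516]
force: [-0.9, -1.3, 10.1]
```

```bash
for i in 1 2 3 4; do python3 -m inch '[1,0,0,1,0,0,0,1,0,0,1,0,0,0]'| egrep 'pos|^force:'; done
```

```text
tool_pos: [0.5787, -0.0893, 0.2501]
force: [2.4, -2.4, 4.4]
tool_pos: [0.5788, -0.0894, 0.2491]
force: [2.8, -2.8, 6.1]
tool_pos: [0.5786, -0.0893, 0.2476]
force: [3.1, -1.7, 2.3]
tool_pos: [0.5777, -0.0892, 0.2459]
force: [1.7, -0.7, 3.3]
```

```bash
for i in 1 2 3 4 5; do python3 -m inch '[1,0,0,1,0,0,0,1,0,0,1,0,0,0]'| egrep 'pos|^force:'; done
```

```text
tool_pos: [0.5778, -0.0892, 0.2455]
force: [-0.5, -0.1, 7.1]
tool_pos: [0.5778, -0.0892, 0.2453]
force: [-2.1, -0.1, 13.1]
tool_pos: [0.5778, -0.0891, 0.2452]
force: [-4.3, 1.6, 20.9]
tool_pos: [0.5778, -0.0892, 0.245]
force: [-7.2, 2.2, 27.2]
tool_pos: [0.5778, -0.0892, 0.2448]
force: [-8.8, 3.2, 34.5]
```

```bash
python3 -m inch '[1,0,0,-6,0,0,0,1,0,0,-12,0,0,0,1,0,0,-25,0,0,0,1,0,0,-45,0,0,0,1,0,0,-60,0,0,0]' | egrep 'pos|^force:'
cat >> h.py <<'E'
def corners(n=3,c=(.513,.02)):
    a=[]
    for k in range(n):
        for cam in ('scene','top'):
            x=ctrl.snapshot(cam); a+=[d['location'] for d in ctrl.mark_of(x,'corner0') if d['p']>.35]
    a=np.array(a); r=a-[*c,0]
    for sx in(-1,1):
        for sy in(-1,1):
            m=(np.sign(r[:,0])==sx)&(np.sign(r[:,1])==sy)&(abs(r[:,1])<.15)
            if m.any(): print(sx,sy,m.sum(),np.median(a[m],0).round(4))
E
python3 - <<'E'
from h import *
corners()
go(.573,.128,.262,-88.7)
go(.452,-.089,.275,-88.7)
E
```

```text
tool_pos: [0.5778, -0.0892, 0.3021]
force: [0.3, -0.6, -0.4]
-1 -1 7 [ 0.4565 -0.0912  0.078 ]
-1 1 6 [0.4487 0.1234 0.0834]
1 -1 6 [ 0.584  -0.0876  0.0666]
1 1 6 [0.5731 0.1288 0.0774]
now [ 0.5778 -0.0892  0.3007] [180.   -0.  -88.4] t 62.8 shift [-217.3   -1.5   38.7] rot [ 0.  -0.   0.3]
now [ 0.5778 -0.0892  0.3007] [180.   -0.  -88.4] t 62.8 shift [ -3.8 125.7  25.8] rot [ 0.  -0.   0.3]
```

```bash
python3 -m inch '[1,-25,0,0,0,0,0,1,-65,0,0,0,0,0,1,-105,0,0,0,0,0,1,-145,0,0,0,0,0,1,-170,0,0,0,0,0]' >/dev/null
python3 -m inch '[1,-25,-2,0,0,0,0,1,-47,-2,0,0,0,0,1,-47,-2,20,0,0,0,1,-47,-2,40,0,0,0,1,-47,-2,42,0,0,0]'| egrep 'pos|^force:'
for i in 1 2 3 4 ; do python3 -m inch '[1,0,0,1,0,0,0,1,0,0,1,0,0,0]'| egrep 'pos|^force:'; done
```

```text
tool_pos: [0.5726, 0.1275, 0.2567]
force: [0.1, 0.0, 0.2]
tool_pos: [0.574, 0.1277, 0.2589]
force: [-0.4, 0.0, 0.2]
tool_pos: [0.5738, 0.1277, 0.2578]
force: [0.1, -0.4, 0.1]
tool_pos: [0.5736, 0.1277, 0.2563]
force: [-0.8, 0.5, -0.1]
tool_pos: [0.5737, 0.1278, 0.2553]
force: [0.1, 0.6, 1.4]
```

```bash
for i in 1 2 3 4 5 ; do python3 -m inch '[1,0,0,1,0,0,0,1,0,0,1,0,0,0]'| egrep 'pos|^force:'; done
```

```text
tool_pos: [0.5738, 0.1278, 0.2544]
force: [-0.4, 1.0, 3.3]
tool_pos: [0.5738, 0.1279, 0.2535]
force: [-0.3, 0.5, 5.1]
tool_pos: [0.5739, 0.1279, 0.2527]
force: [-0.7, 0.8, 5.6]
tool_pos: [0.574, 0.128, 0.2518]
force: [-0.9, 0.5, 7.6]
tool_pos: [0.574, 0.128, 0.2505]
force: [1.0, 0.3, 3.1]
```

Springy here too, so I'll continue to home.

```bash
for i in 1 2 3 4 5 6 7 ; do python3 -m inch '[1,0,0,1,0,0,0,1,0,0,1,0,0,0]'| egrep 'pos|^force:'|tr '\n' ' '; echo; done
```

```text
tool_pos: [0.5741, 0.128, 0.2494] force: [3.2, 0.7, 3.5] 
tool_pos: [0.5736, 0.1277, 0.248] force: [2.2, 0.8, 2.4] 
tool_pos: [0.5728, 0.1273, 0.2462] force: [-0.6, -0.7, -0.6] 
tool_pos: [0.5732, 0.1275, 0.2456] force: [0.3, 0.1, -0.0] 
tool_pos: [0.5734, 0.1276, 0.2452] force: [-1.3, 0.2, 1.9] 
tool_pos: [0.5734, 0.1277, 0.2449] force: [-3.9, -1.1, 8.5] 
tool_pos: [0.5734, 0.1277, 0.2447] force: [-6.7, -0.5, 15.4]
```

```bash
python3 -m inch '[1,0,0,1,0,0,0,1,0,0,1,0,0,0]'| egrep 'pos|^force:'|tr '\n' ' '
python3 -m inch '[1,0,0,-6,0,0,0,1,0,0,-12,0,0,0,1,0,0,-25,0,0,0,1,0,0,-45,0,0,0,1,0,0,-60,0,0,0]' | egrep 'pos|^force:'
python3 - <<'E'
from h import *
corners()
go(.4487,.125,.275,-88.7)
E
```

```text
tool_pos: [0.5733, 0.1277, 0.2445] force: [-9.6, -0.5, 22.1] tool_pos: [0.5739, 0.1278, 0.3037]
force: [0.4, -0.1, -1.0]
-1 -1 4 [ 0.456  -0.0884  0.0799]
-1 1 6 [0.4517 0.1254 0.0776]
1 -1 6 [ 0.5834 -0.0882  0.0654]
1 1 6 [0.5769 0.1302 0.0675]
now [0.5736 0.1277 0.3017] [180.   -0.  -88.4] t 68.2 shift [ -0.9 124.9  26.8] rot [ 0.  -0.   0.3]
```

```bash
python3 -m inch '[1,0,25,0,0,0,0,1,0,60,0,0,0,0,1,0,100,0,0,0,0,1,-1,123,0,0,0,0,1,-1,123,15,0,0,0]' >/dev/null
python3 -m inch '[1,0,0,15,0,0,0,1,0,0,23,0,0,0,1,0,0,26,0,0,0,1,0,0,28,0,0,0,1,0,0,29,0,0,0]'| egrep 'pos|^force:'|tr '\n' ' '; echo
for i in 1 2 3 4 5 6 ; do python3 -m inch '[1,0,0,1,0,0,0,1,0,0,1,0,0,0]'| egrep 'pos|^force:'|tr '\n' ' '; echo; done
```

```text
tool_pos: [0.4509, 0.1253, 0.2583] force: [0.3, -0.5, 0.3] 
tool_pos: [0.4507, 0.1252, 0.2573] force: [0.3, 0.1, 0.3] 
tool_pos: [0.4506, 0.1252, 0.2562] force: [-0.1, -0.4, -0.4] 
tool_pos: [0.4506, 0.1252, 0.2551] force: [-0.4, 0.2, -0.2] 
tool_pos: [0.4507, 0.1252, 0.2543] force: [-0.9, 0.7, 3.2] 
tool_pos: [0.4507, 0.1254, 0.2534] force: [-2.7, 0.7, 4.4] 
tool_pos: [0.4507, 0.1254, 0.2525] force: [-3.0, 1.9, 5.3]
```

```bash
for i in 1 2 3 4 5 6 7 8 9 ; do python3 -m inch '[1,0,0,1,0,0,0,1,0,0,1,0,0,0]'| egrep 'pos|^force:'|tr '\n' ' '; echo; done
```

```text
tool_pos: [0.4507, 0.1254, 0.2516] force: [-1.9, 0.5, 6.8] 
tool_pos: [0.4506, 0.1254, 0.2507] force: [-4.4, 1.5, 9.6] 
tool_pos: [0.4504, 0.1253, 0.2499] force: [-5.9, 0.9, 13.1] 
tool_pos: [0.4502, 0.1252, 0.2488] force: [-6.5, 2.3, 11.9] 
tool_pos: [0.45, 0.1252, 0.2477] force: [-8.7, 1.6, 13.6] 
tool_pos: [0.4505, 0.1253, 0.2462] force: [-0.9, 0.2, 0.5] 
tool_pos: [0.4506, 0.1252, 0.2449] force: [0.4, 0.9, -0.1] 
tool_pos: [0.4506, 0.1251, 0.2439] force: [0.0, 0.2, 1.0] 
tool_pos: [0.4507, 0.1252, 0.2434] force: [-0.9, -0.0, 4.8]
```

Snapped. A bit further, then the last corner.

```bash
for i in 1 2 ; do python3 -m inch '[1,0,0,1,0,0,0,1,0,0,1,0,0,0]'| egrep 'pos|^force:'|tr '\n' ' '; echo; done
python3 -m inch '[1,0,0,-6,0,0,0,1,0,0,-12,0,0,0,1,0,0,-25,0,0,0,1,0,0,-45,0,0,0,1,0,0,-60,0,0,0]' | egrep 'pos|^force:'
python3 - <<'E'
from h import *
corners()
go(.4545,-.0895,.275,-88.7)
E
```

```text
tool_pos: [0.4507, 0.1252, 0.2433] force: [-7.2, 0.1, 17.0] 
tool_pos: [0.4507, 0.1252, 0.2432] force: [-11.8, -0.2, 29.2] 
tool_pos: [0.4508, 0.1252, 0.3021]
force: [0.3, -0.3, 0.2]
-1 -1 6 [ 0.4514 -0.0906  0.0685]
-1 1 6 [0.447  0.1259 0.0665]
1 -1 6 [ 0.5806 -0.0872  0.0645]
1 1 6 [0.5743 0.1297 0.0663]
now [0.4506 0.1252 0.3008] [180.   -0.  -88.4] t 73.8 shift [214.7   2.2  25.9] rot [ 0.  -0.   0.3]
```

```bash
python3 -m inch '[1,25,0,0,0,0,0,1,65,0,0,0,0,0,1,105,1,0,0,0,0,1,145,1,0,0,0,0,1,170,2,0,0,0,0]' >/dev/null
python3 -m inch '[1,25,0,0,0,0,0,1,45,0,0,0,0,0,1,45,0,20,0,0,0,1,45,0,40,0,0,0,1,45,0,44,0,0,0]'| egrep 'pos|^force:'|tr '\n' ' '; echo
for i in 1 2 3 4 5 6 7 8 9; do python3 -m inch '[1,0,0,1,0,0,0,1,0,0,1,0,0,0]'| egrep 'pos|^force:'|tr '\n' ' '; echo; done
```

```text
tool_pos: [0.4539, -0.0902, 0.2553] force: [0.1, 0.1, 0.1] 
tool_pos: [0.4552, -0.0896, 0.2567] force: [0.5, -0.3, 0.4] 
tool_pos: [0.455, -0.0896, 0.2557] force: [-0.5, 1.0, -0.4] 
tool_pos: [0.4548, -0.0897, 0.2543] force: [-0.2, -1.2, 0.1] 
tool_pos: [0.4548, -0.0898, 0.2531] force: [0.5, 0.1, -0.4] 
tool_pos: [0.4547, -0.0898, 0.252] force: [0.4, 0.5, 0.1] 
tool_pos: [0.4548, -0.0898, 0.251] force: [0.3, -0.4, 0.3] 
tool_pos: [0.4547, -0.0898, 0.25] force: [0.3, 1.0, 0.1] 
tool_pos: [0.4547, -0.0898, 0.249] force: [0.4, -0.0, 1.5] 
tool_pos: [0.4547, -0.0898, 0.248] force: [-0.0, -0.8, -0.6]
```

```bash
for i in 1 2 3 4 5 6 7 ; do python3 -m inch '[1,0,0,1,0,0,0,1,0,0,1,0,0,0]'| egrep 'pos|^force:'|tr '\n' ' '; echo; done
```

```text
tool_pos: [0.4547, -0.0898, 0.247] force: [0.1, 0.4, 0.7] 
tool_pos: [0.4547, -0.0898, 0.246] force: [-0.5, -0.3, 0.5] 
tool_pos: [0.4547, -0.0898, 0.245] force: [-0.1, 0.8, 0.8] 
tool_pos: [0.4548, -0.0898, 0.244] force: [0.7, 1.1, -0.6] 
tool_pos: [0.4549, -0.0897, 0.2434] force: [-1.4, 0.1, 3.5] 
tool_pos: [0.4549, -0.0897, 0.2433] force: [-5.3, 2.3, 17.0] 
tool_pos: [0.4548, -0.0897, 0.2432] force: [-10.2, 3.0, 29.7]
```

The last two corners went together. I'll recheck the +x corners now that the cover is level.

```bash
python3 -m inch '[1,0,0,-6,0,0,0,1,0,0,-15,0,0,0,1,0,-10,-15,0,0,0,1,0,-60,-15,0,0,0,1,0,-100,-15,0,0,0]' >/dev/null
python3 -m inch '[1,0,-15,0,0,0,0,1,-1,-27,0,0,0,0,1,-1,-27,8,0,0,0,1,-1,-27,11,0,0,0,1,-1,-27,13,0,0,0]'| egrep 'pos|^force:'|tr '\n' ' '; echo
for i in 1 2 3 4 5 6; do python3 -m inch '[1,0,0,1,0,0,0,1,0,0,1,0,0,0]'| egrep 'pos|^force:'|tr '\n' ' '; echo; done
```

```text
tool_pos: [0.5806, -0.0852, 0.2433] force: [-7.1, 2.9, 19.0] 
tool_pos: [0.5805, -0.0852, 0.2434] force: [-4.5, 2.3, 11.0] 
tool_pos: [0.5805, -0.0852, 0.2433] force: [-7.3, 3.0, 17.9] 
tool_pos: [0.5805, -0.0852, 0.2432] force: [-10.2, 2.1, 25.7] 
tool_pos: [0.5805, -0.0852, 0.2432] force: [-13.2, 2.9, 33.4] 
tool_pos: [0.5806, -0.0852, 0.2431] force: [-15.0, 6.3, 41.2] 
tool_pos: [0.5805, -0.0852, 0.243] force: [-18.6, 5.5, 49.8]
```

Solid at 0.2433. Next is the (+,+) corner, then a final look.

```bash
python3 -m inch '[1,0,0,-12,0,0,0,1,0,0,-25,0,0,0,1,-30,0,-25,0,0,0,1,-75,0,-25,0,0,0,1,-115,0,-25,0,0,0]' >/dev/null
python3 -m inch '[1,-40,0,0,0,0,0,1,-80,0,0,0,0,0,1,-100,0,0,0,0,0,1,-100,0,10,0,0,0,1,-100,0,16,0,0,0]'| egrep 'pos|^force:'|tr '\n' ' '; echo
for i in 1 2 3 4 ; do python3 -m inch '[1,0,0,1,0,0,0,1,0,0,1,0,0,0]'| egrep 'pos|^force:'|tr '\n' ' '; echo; done
```

```text
tool_pos: [0.5748, 0.1299, 0.2453] force: [-1.0, -0.2, -0.4] 
tool_pos: [0.5754, 0.1287, 0.2447] force: [-0.1, -0.0, -0.4] 
tool_pos: [0.5757, 0.1292, 0.2443] force: [0.2, 0.1, 0.5] 
tool_pos: [0.5757, 0.1296, 0.2435] force: [-0.9, -2.1, 0.8] 
tool_pos: [0.5757, 0.1296, 0.2434] force: [-3.0, -1.4, 10.4]
```

```bash
python3 -m inch '[1,0,0,1,0,0,0,1,0,0,2,0,0,0]'| egrep 'pos|^force:'|tr '\n' ' '
python3 -m inch '[1,0,0,-8,0,0,0,1,0,0,-20,0,0,0,1,0,0,-45,0,0,0,1,0,0,-75,0,0,0,1,0,0,-110,0,0,0]' | egrep 'pos|^force:'
python3 -m inch '[1,0,-20,0,0,0,0,1,0,-50,0,0,0,0,1,0,-80,0,0,0,0,1,0,-110,0,0,0,0,1,0,-110,0,0,0,0]' | egrep 'pos|clock'
python3 - <<'E'
from h import *
corners()
a=ctrl.snapshot('scene');b=ctrl.snapshot('top')
for n in ('cover_grip','clip0'): print([(round(d['p'],2),np.round(d['location'],3).tolist()) for x in (a,b) for d in ctrl.mark_of(x,n)][:5])
cv2.imwrite('pics/end.png',np.hstack([cv2.resize(a['frame'][200:300,245:345],(400,400),interpolation=cv2.INTER_CUBIC),cv2.resize(b['frame'][195:305,240:350],(400,400),interpolation=cv2.INTER_CUBIC)])[:,:,::-1])
E
```

```text
tool_pos: [0.5757, 0.1297, 0.2432] force: [-10.9, -1.8, 33.3] tool_pos: [0.5752, 0.1297, 0.3508]
force: [0.6, 0.9, -0.4]
clock: 83.15
tool_pos: [0.6881, 0.1329, 0.3492]
-1 -1 5 [ 0.4529 -0.0887  0.0699]
-1 1 6 [0.4474 0.1252 0.0664]
1 -1 6 [ 0.5808 -0.089   0.0645]
1 1 6 [0.5749 0.129  0.066 ]
[(0.66, [0.517, 0.017, 0.08]), (0.52, [0.612, -0.537, 0.005]), (0.72, [0.513, 0.02, 0.076])]Traceback (most recent call last):
  File "<stdin>", line 4, in <module>
ValueError: it knows: case_center, cast_full_mid, cast_lower_mid, cast_upper_mid, corner, cover_grip, crucible, measure_cup, monomer, nest, pin, plate_grip
```

```bash
python3 - <<'E'
from h import *
a=ctrl.snapshot('scene');b=ctrl.snapshot('top')
cv2.imwrite('pics/end.png',np.hstack([cv2.resize(a['frame'][200:300,245:345],(400,400),interpolation=cv2.INTER_CUBIC),cv2.resize(b['frame'][195:305,240:350],(400,400),interpolation=cv2.INTER_CUBIC)])[:,:,::-1])
go(.4545,-.0895,.275,-88.7)
E
```

```text
now [0.6855 0.133  0.3501] [180.   -0.  -88.4] t 84.0 shift [215.8 237.3  75.1] rot [ 0.  -0.   0.3]
```

View pics/end.png

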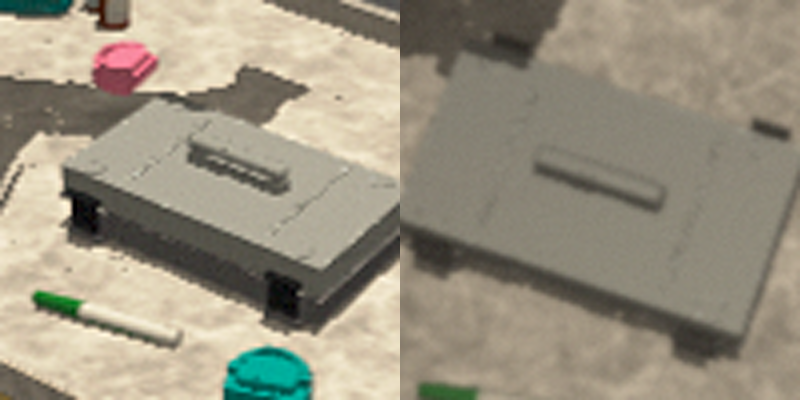

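The cover looks level, with all four clips upright: the near clips at (85,212) and (285,293) on the left, the far clips at (515,45) and (770,130) on the right. I'll touch the last corner once more to be sure.

```bash
python3 -m inch '[1,20,22,0,0,0,0,1,45,50,0,0,0,0,1,72,80,0,0,0,0,1,100,110,0,0,0,0,1,120,132,0,0,0,0]' >/dev/null
python3 -m inch '[1,30,33,0,0,0,0,1,60,65,0,0,0,0,1,85,92,0,0,0,0,1,96,105,0,0,0,0,1,96,105,40,0,0,0]' >/dev/null
python3 -m inch '[1,0,0,30,0,0,0,1,0,0,50,0,0,0,1,0,0,58,0,0,0,1,0,0,62,0,0,0,1,0,0,64,0,0,0]'| egrep 'pos|^force:'|tr '\n' ' '; echo
for i in 1 2 3 4 ; do python3 -m inch '[1,0,0,1,0,0,0,1,0,0,1,0,0,0]'| egrep 'pos|^force:'|tr '\n' ' '; echo; done
```

```text
tool_pos: [0.4554, -0.0896, 0.2465] force: [0.1, 0.9, 0.8] 
tool_pos: [0.4551, -0.0897, 0.2458] force: [-0.4, 0.0, 1.0] 
tool_pos: [0.4548, -0.0898, 0.2445] force: [1.6, -0.1, 0.0] 
tool_pos: [0.4549, -0.0897, 0.2434] force: [-0.1, 0.4, 2.9] 
tool_pos: [0.4549, -0.0897, 0.2433] force: [-5.9, 2.6, 15.6]
```

The last corner is home as well, with first contact at 0.2434. Retracting and handing in.

```bash
python3 -m inch '[1,0,0,-8,0,0,0,1,0,0,-25,0,0,0,1,0,0,-55,0,0,0,1,0,0,-90,0,0,0,1,0,0,-120,0,0,0]' | egrep 'pos|^force:'
python3 -m inch '[1,0,0,0,0,0,0,1,0,0,0,0,0,0]' | egrep 'clock|^force:'
python3 -c "
from plant import ctrl
print(ctrl.close_job())"
```

```text
tool_pos: [0.4547, -0.0898, 0.364]
force: [1.2, -0.1, 0.0]
clock: 87.05
force: [-1.2, -0.4, 0.3]
the job is handed in; nothing more can be done
None
```

I handed the job in at 87 s: all three casts are flat in their nests, the plate is flush on its pins, and the cover is home on all four corners. One press on an off-centre cover reached about 90 N at the wrist before I backed off and reseated it.

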